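Clamp reader cassettes on an x-y stage and index each under the pointer

ROBOT

A 7-joint arm with a two-finger parallel gripper is mounted at the origin on a cart in front of the work surface, level with it; the furniture and walls round the work are solid. World frame = base frame: x ahead of the robot, y to its left, z up, the work surface at z = 0. Lengths are in m, angles in rad, forces in N, time in s.
With the tool pointing down it reaches from about 0.375 to 0.925 m from the base axis. Payload 3.1 kg.
Tool frame: the origin (TCP) lies midway between the tips of the shut fingers; the grasp point (between the pads) lies pinch_z behind it (pinch_z is the distance from the TCP to the grasp point, in m); z points along the fingers, y is the line along which they close (so a half turn about z gives the same grasp; the last joint's range is limited). The gripper opens to 85 mm and grips with 20 to 120 N. Pads are 22 mm wide; open, the fingers measure 114 mm over their backs; the gripper's body (76 mm by 85 mm) begins 54 mm behind the grasp point. The pads swing forward as they close: fully open they stand 13 mm farther back than shut.
Start: joints at [-1.271, 0.383, 0.044, 1.598, -0.018, 1.161, -0.05], TCP at [0.252, 0.599, 0.231] pointing down, gripper open.
Joint ranges: [-2.61, 2.61], [-0.41, 2.15], [-1.48, 1.57], [0, 2.5], [-1.57, 4.71], [0.05, 1.97], [-2.85, 2.85]. Speed limits (rad/s): [2.79, 2.79, 3.14, 3.14, 3.14, 3.14, 3.14].

INTERFACE

Orientations are given as a unit quaternion [w, x, y, z].
In Python, from plant import * gives the robot as it stands.
- The arm moves only by the shell command python3 -m creep 'ROWS' [FORCE]. ROWS is a JSON object of lists of equal length, an entry for each row: "offset": the shift along the tool's x, y, z in cm, a list of three; "rotation": the turn, a rotation vector about the tool's x, y, z in units of 10 degrees (1.0 is 10 degrees), a list of three; "grip": the opening, from -1 (shut) to 1 (fully open), so that 0 is half open. A call has 1 to 20 rows; each row shifts and turns the commanded pose from where the row before left it, along the tool's axes as they then stand; what a row does not reach is not made up. A row lasts 1/8 s, in which the tool goes at most 62.5 mm and 10.7 degrees, less where a joint would pass 70% of its speed; a pose out of reach is approached as far as the arm can. A call is refused whole if a number of a shift passes 6.25 or a number of a turn 1, either way. A call with a gripper value outside its range is refused whole. The fingers move at their own pace and stop on an object; FORCE is the grip in N (left out, the last holds). Time passes only in rows, so rows that do not move let the fingers close. It gives the time, the measured TCP pose, the force, the opening and the grip force at its end, in the units of the state.
- get_state(): the state, without advancing time (a new reading comes with each control period).
- snapshot(name): name is "side" or "top"; returns the picture (384x512x3 uint8, red, green, blue); there is no depth.
- camera_info(name): a dict with "intrinsics" (3x3 intrinsics, pixels), "xyz" and "rotation" of the camera in the world. Camera axes: x right, y down, z forward; pixel columns grow to the right and rows downward; lengths in m; the calibration is good to about 2 mm. A picture is of the moment at which its call begins. camera_info takes no time and is no camera call.
- finish_job(): hands the job in; it is judged then, once.
The state is a dict: "clock": time; "joints": joint angles; "joint_velocities": joint speeds; "effort": joint torques, N m; "tool_pos": TCP position; "ee_rot": TCP orientation; "wrist_force": force on the tool from outside, world axes, zero at the start; "torque": the same for the moment, N m; "opening": finger opening in m; "gripper_force": force on a finger pad.
Only numpy, scipy, OpenCV 4.12 (cv2) and the standard library are available. Lean on these libraries where they do the work, as an engineer would, in place of code of your own. Each camera call takes 0.05 s, during which the arm holds its last target. There are 200 camera calls.

TASK

Lay every coloured cassette flat in a channel of the white carriage, window up and windowed end away from the clamp, then press the red clamp handle down past its dead point so that it holds them all. With the clamp shut, drag the carriage by its black knob to bring the dot in each cassette's window under the orange pointer and stop there for a second, blue first, then yellow, then red, passing over a colour that is missing; finally park the carriage at its home stops (fully left and fully towards the robot), clamp still shut. Leave the tape roll and the timer where they are.

Things in the scene. Friction and masses are not known exactly. Their poses are not given: they have to be found in the camera images.
- cassette_blue: blue plastic reader cassette, 90 x 28 x 14 mm (x, y, z), 40 g; origin at its middle (7 mm above its underside). x runs along it towards the windowed end, z up out of the windowed face. The white window is 12 mm from the middle towards +x; the other end has four white grip ridges. It may be absent
- window_blue (a point): black dot in the middle of the white 16 x 18 mm window on the blue cassette's top face, axes as the cassette's
- cassette_yellow: yellow plastic reader cassette, 90 x 28 x 14 mm (x, y, z), 40 g; origin at its middle (7 mm above its underside). x runs along it towards the windowed end, z up out of the windowed face. The white window is 22 mm from the middle towards +x; the other end has four white grip ridges. It may be absent
- window_yellow (a point): black dot in the middle of the white 16 x 18 mm window on the yellow cassette's top face, axes as the cassette's
- cassette_red: red plastic reader cassette, 90 x 28 x 14 mm (x, y, z), 40 g; origin at its middle (7 mm above its underside). x runs along it towards the windowed end, z up out of the windowed face. The white window is 32 mm from the middle towards +x; the other end has four white grip ridges. It may be absent
- window_red (a point): black dot in the middle of the white 16 x 18 mm window on the red cassette's top face, axes as the cassette's
- nest (a point): middle of the white carriage's top (the floor of its channels), 46 mm above the table. x points along the channels away from the clamp, y to the left, z up. The carriage carries three equal channels, the clamp on its near side, and the drag knob
- channel_left (a point): middle of the floor of the left channel (+62 mm along y of the nest). A channel is 100 mm long (x) and 35 mm wide (y), with grey walls 5 mm high and 4 mm thick all round; any cassette may lie in any channel
- channel_middle (a point): middle of the floor of the middle channel (0 mm along y of the nest). A channel is 100 mm long (x) and 35 mm wide (y), with grey walls 5 mm high and 4 mm thick all round; any cassette may lie in any channel
- channel_right (a point): middle of the floor of the right channel (-62 mm along y of the nest). A channel is 100 mm long (x) and 35 mm wide (y), with grey walls 5 mm high and 4 mm thick all round; any cassette may lie in any channel
- knob (a point): black upright drag knob of the carriage, 18 mm diameter, 46 mm tall on a 28 mm foot: the point is on its axis, 32 mm above the carriage's top and 14 mm below the knob's top, at (-45, +116) mm in the nest. Grip it to drag the carriage along both slides
- saddle (a joint): lengthwise slide, m: 0 at its left stop (home), grows up to 0.265 as the carriage moves along -y of the nest (to the right). Stays where it is left; moves with about 3 N
- carriage (a joint): cross slide, m: 0 at its near stop (home), grows up to 0.06 as the carriage moves along +x of the nest (away from the robot). Stays where it is left; moves with about 3 N
- pointer_tip (a point): tip of the orange fixed pointer, 70 mm above the table and about 10 mm above the top of a cassette in a channel. A 9 mm thick pin carried by a rod at 96 mm height from a post 86 mm farther off; nothing of it stands above 105 mm. With the carriage home it is 52 mm along +x of the nest middle and 185 mm to its right, so the channels are then clear of it for loading
- clamp_handle (a joint): toggle clamp handle, rad: 0 open (48 degrees above level, leaning towards the robot), 0.95 dead point, 1.10 stop (15 degrees below level, clamp shut). Stays up by friction; past the dead point the sprung feet snap it to the stop and keep it shut. Pressing straight down on the sleeve 45 mm nearer the robot than the pivot, from open to stop, takes up to 15 N; lifting it opens it
- clamp_pivot (a point): pivot of the handle, 34 mm above the carriage's top at (-96, 0) mm in the nest; the pivot line runs along y of the nest, and the handle swings in the upright plane through the middle of the carriage, on the robot's side of the pivot
- handle_grip (a point): point on the axis of the handle's red sleeve (16 mm diameter, 32 to 102 mm from the pivot), 80 mm from the pivot
- clamp_arm: pressure arm of the clamp, origin on its own pivot, 26 mm above the carriage's top at (-75, 0) mm in the nest; a 152 mm wide bar 45 mm from that pivot carries three black sprung rubber feet, one above each channel, that come down 30 mm nearer the robot than the channel's middle. Open, the bar stands upright, clear of the channels, its top 79 mm above the carriage's top
- tape_roll: roll of beige tape lying flat, 96 mm diameter, 25 mm high, origin at its underside; a bystander
- timer: white lab timer, 66 x 62 x 17 mm, origin at its underside; a bystander
There are look-alikes about, which are no part of the job. Several things look just like the cassette_yellow: the one meant starts nearest to the robot's base. Of the things shaped like the cassette_blue, the blue one is meant.

How it is judged:
By the outcome, as a careful person would: the job done as asked, in the order asked, and still so for the second after the job is handed in, with the robot touching nothing.
Of cassette_blue, cassette_yellow, cassette_red only 2 to 3 are there at a start; the rules pass over those that are not, and their reading is None.
At some moment in a run one of cassette_blue, cassette_yellow, cassette_red may be knocked a few centimetres aside while the robot is not near it.
Once in a run the grip may slacken for a moment while it holds something.
It also fails if it takes over 210 s, if anything falls off the work surface, if the arm or the gripper's body presses on something with over 40 N, if the wrist force passes 120 N, or if a joint passes its speed limit or range.

## Working session

There is one attempt and no reset: what is moved stays moved. The work goes in short steps, Python scripts to look and compute and a shell command to move; the robot and the scene stay as the last step left them, time stands still between calls to the robot, and variables do not carry over. Pictures are saved under pics/ and viewed, at most 20 in all, crops included, and the job is handed in when it is done.

```bash
ls; mkdir -p pics; python3 - <<'E'
from plant import *
import cv2
s=get_state();print({k:(v if not hasattr(v,'round') else v) for k,v in s.items()})
for n in("side","top"):
    c=camera_info(n);print(n,c)
    cv2.imwrite(f"pics/{n}0.png",cv2.cvtColor(snapshot(n),cv2.COLOR_RGB2BGR))
import plant;print([x for x in dir(plant) if x[0]!='_'])
E
```

```text
pics
{'clock': 0.0, 'joints': array([-1.27082444,  0.38383345,  0.04381487,  1.59961043, -0.01789673,
        1.16119001, -0.04987951]), 'joint_velocities': array([-0.00154442,  0.00096982,  0.00112996,  0.00039498,  0.00044992,
       -0.00051493,  0.00079188]), 'effort': array([ 1.22123836e-05, -4.33454275e+01,  1.02506965e+00, -2.49513566e+01,
        1.07262944e-02,  1.11892915e-02,  9.72002596e-06]), 'tool_pos': array([0.25141253, 0.59837034, 0.22987097]), 'ee_rot': array([-1.93599632e-04,  1.97519015e-01,  9.80298161e-01, -1.31033252e-03]), 'wrist_force': array([-0.68710684,  0.28687898, -0.16935506]), 'torque': array([ 0.00544162,  0.01412231, -0.02347867]), 'gripper_force': 0.0, 'opening': 0.0856497284842232}
side {'intrinsics': array([[392.82495171,   0.        , 257.96610572],
       [  0.        , 392.82495171, 188.62952806],
       [  0.        ,   0.        ,   1.        ]]), 'xyz': array([ 0.14036791, -1.33444162,  0.72106119]), 'rotation': array([-0.53754482,  0.83113468, -0.11238187,  0.08735577])}
top {'intrinsics': array([[358.9903949 ,   0.        , 250.62375095],
       [  0.        , 358.9903949 , 190.36676259],
       [  0.        ,   0.        ,   1.        ]]), 'xyz': array([ 0.41435783, -0.05582109,  1.1730382 ]), 'rotation': array([-0.03982133,  0.70902731, -0.7027656 ,  0.04260335])}
['IKError', 'camera_info', 'finish_job', 'get_state', 'pinch_z', 'snapshot']
```

View pics/top0.png

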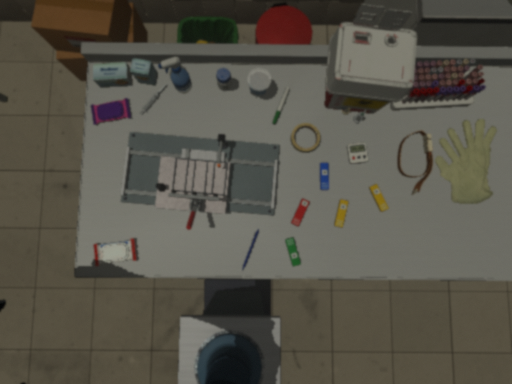

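View pics/side0.png

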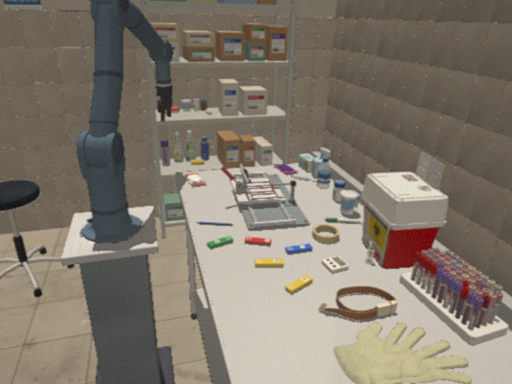

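Top view: blue cassette at (324,176), red (300,212), yellows at (341,213) and (378,197), and a green look-alike (293,250). The carriage is centred near (198,180) with its knob at (161,186) and red handle at (191,218). The pointer is near (222,140), the tape roll at (305,138) and the timer at (357,153).

```bash
cat > h.py <<'E'
from plant import *
import numpy as np, cv2
from scipy.spatial.transform import Rotation as R
def rot(q): return R.from_quat([q[1],q[2],q[3],q[0]]).as_matrix()
def ray(n,p):
    c=camera_info(n); d=rot(c['rotation'])@np.linalg.inv(c['intrinsics'])@np.array([p[0],p[1],1.]); return c['xyz'],d
def plane(n,p,z):
    o,d=ray(n,p); return o+d*(z-o[2])/d[2]
def tri(p,q):
    o,d=ray('top',p);a,b=ray('side',q)
    t=np.linalg.lstsq(np.c_[d,-b],a-o,rcond=None)[0]; u=o+d*t[0];v=a+b*t[1]
    return (u+v)/2,np.linalg.norm(u-v)
def proj(n,P):
    c=camera_info(n); v=c['intrinsics']@(rot(c['rotation']).T@(np.asarray(P)-c['xyz'])); return v[:2]/v[2]
HUE={'blue':((105,130,90),(125,255,255)),'yellow':((18,140,120),(30,255,255)),'red':((0,150,110),(6,255,255)),'green':((55,120,60),(85,255,255))}
def blobs(im,col,amin=15,amax=600):
    hsv=cv2.cvtColor(im,cv2.COLOR_RGB2HSV);m=cv2.inRange(hsv,*map(np.array,HUE[col]))
    if col=='red': m|=cv2.inRange(hsv,np.array((174,150,110)),np.array((180,255,255)))
    m=cv2.morphologyEx(m,cv2.MORPH_CLOSE,np.ones((5,5)))
    out=[]
    for c in cv2.findContours(m,cv2.RETR_EXTERNAL,cv2.CHAIN_APPROX_NONE)[0]:
        a=cv2.contourArea(c)
        if amin<a<amax: out.append((cv2.minAreaRect(c),a,c))
    return out
def save(im,name,x0,y0,w,h,s):
    cv2.imwrite(f'pics/{name}.png',cv2.resize(cv2.cvtColor(im[y0:y0+h,x0:x0+w],cv2.COLOR_RGB2BGR),None,fx=s,fy=s,interpolation=cv2.INTER_CUBIC))
E
python3 - <<'E'
from h import *
np.set_printoptions(precision=4,suppress=True)
print(pinch_z)
t=snapshot('top');s=snapshot('side')
for c in HUE:
    for n,im in(('top',t),('side',s)):
        for (ctr,wh,an),a,k in blobs(im,c):
            k2=k[:,0,:]; P=np.array([plane(n,p,.014)[:2] for p in k2],np.float32)
            r=cv2.minAreaRect(P)
            print(c,n,np.round(ctr,1),a,'world',np.round(r[0],4),np.round(r[1],3),round(r[2],1))
save(t,'casc',270,150,140,120,5.5);save(t,'car',115,120,175,120,4.5);save(s,'cars',210,150,110,90,7)
E
```

```text
0.0187
blue top [324.  181.5] 67.5 world [ 0.5813 -0.299 ] [0.02  0.043] 89.2
blue top [324. 166.] 29.5 world [ 0.6328 -0.2998] [0.02 0.02] 89.2
blue side [298.5 247.7] 44.0 world [ 0.5984 -0.3093] [0.084 0.027] 0.2
yellow top [341.2 212.8] 111.0 world [ 0.48   -0.3531] [0.023 0.084] 75.8
yellow top [380.7 200.9] 93.0 world [ 0.5196 -0.4822] [0.056 0.022] 25.0
yellow side [298.5 283.5] 159.0 world [ 0.5291 -0.4862] [0.091 0.032] 23.4
yellow side [269. 262.] 123.5 world [ 0.4787 -0.3634] [0.032 0.083] 75.7
yellow side [381.8 241.9] 26.5 world [ 0.893  -0.3439] [0.097 0.014] 54.0
yellow side [370.1 227.6] 18.0 world [ 0.9081 -0.2451] [0.085 0.011] 59.2
yellow side [197.  161.5] 25.0 world [0.391  0.5882] [0.045 0.054] 77.6
red top [299.7 212.1] 80.0 world [ 0.4809 -0.2189] [0.022 0.048] 63.2
red side [465.5 285.5] 58.5 world [ 0.9972 -0.617 ] [0.056 0.018] 48.2
red side [257.6 240.5] 64.5 world [ 0.4795 -0.2324] [0.03  0.081] 64.1
green top [295.4 261.3] 30.0 world [ 0.3246 -0.2042] [0.017 0.022] 14.3
green top [291.7 247.9] 39.0 world [ 0.3663 -0.1926] [0.024 0.022] 14.3
```

View pics/casc.png

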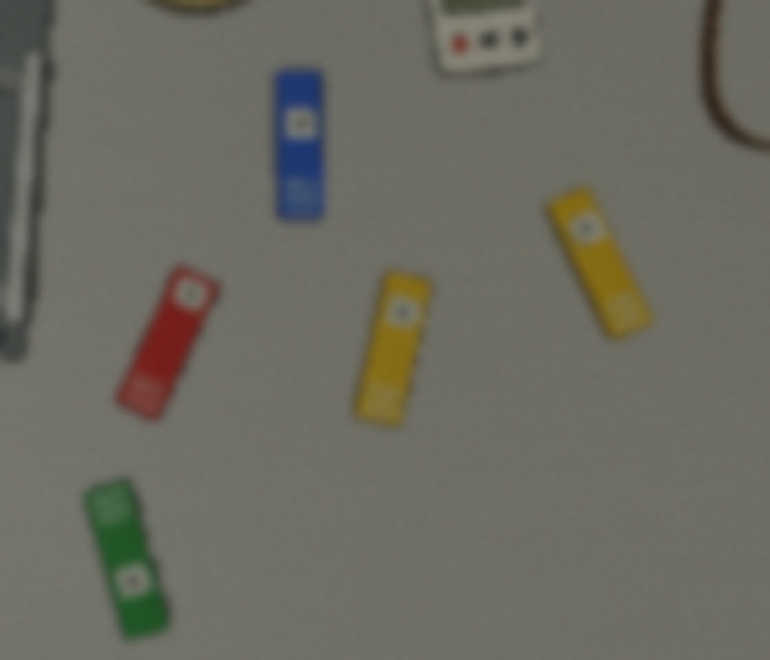

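View pics/car.png

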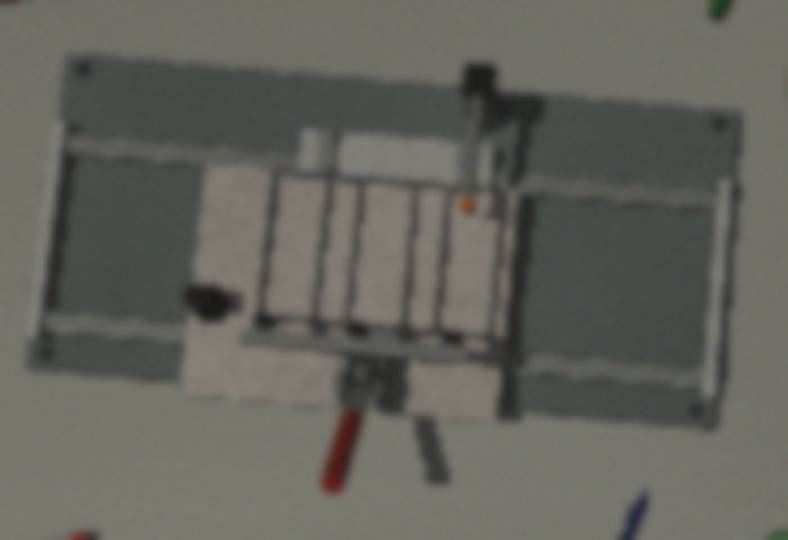

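View pics/cars.png

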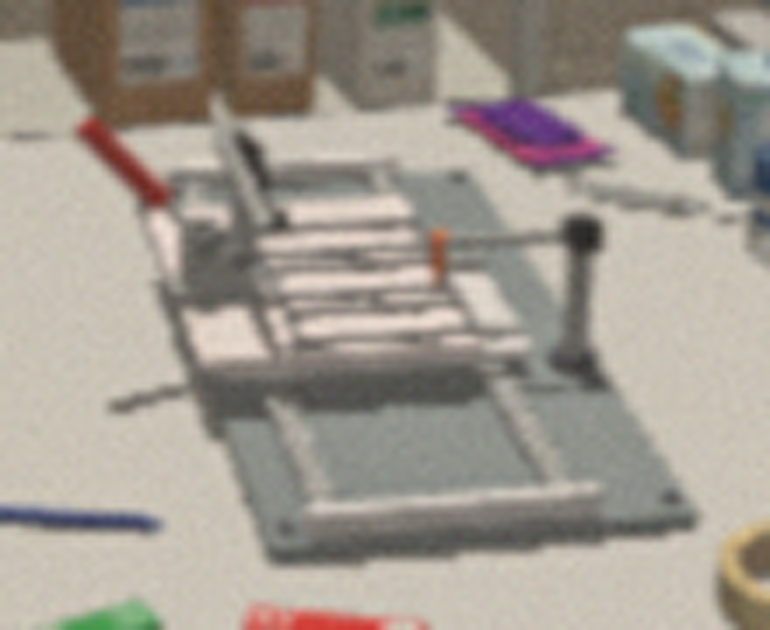

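The crops show blue, red and the near yellow all window up with their windows on the far side; green points the other way. The wanted yellow is the one at (341,213), 0.60 m from the base, against 0.71 m for (378,197). The orange tip stands over the right channel at about (219,165), so the carriage is not home and has to be dragged there before loading.

```bash
cat >> h.py <<'E'
def tcp():
    s=get_state(); M=rot(s['ee_rot']); return s['tool_pos'],M,s
def togo(P,yaw):
    """shift (cm, tool axes) and turn about tool z (10deg units) to bring TCP to P with tool y along world angle yaw (deg, mod 180)"""
    p,M,s=tcp(); y=M[:,1]; a=np.degrees(np.arctan2(y[1],y[0]))
    d=(yaw-a+90)%180-90
    print('tcp',np.round(p,4),'tool-y ang',round(a,2),'shift cm',np.round(M.T@(np.asarray(P)-p)*100,2),'turn z',round(-d/10,3),'j7',round(s['joints'][6],2),'tilt z',np.round(M[:,2],3))
E
python3 - <<'E'
from h import *
np.set_printoptions(precision=4,suppress=True)
cr=lambda x,y:(115+x/4.5,120+y/4.5); cs=lambda x,y:(210+x/7,150+y/7)
C=[plane('top',cr(*p),.051)[:2] for p in((270,175),(262,320),(502,190),(494,338))]
print(C); ctr=np.mean(C,0)
H=[plane('top',cr(*p),.01)[:2] for p in((82,68),(720,122),(697,410),(42,352))]
yx=H[0]-H[1]; yaw1=np.degrees(np.arctan2(-yx[0],yx[1])); yx=H[3]-H[2]; print('plate yaw',yaw1,np.degrees(np.arctan2(-yx[0],yx[1])))
print('nest ctr',ctr,'yaw from channels',[np.degrees(np.arctan2(*(C[a]-C[b])[::-1])) for a,b in((0,1),(2,3))])
print('tip',tri(cr(468,206),cs(438,280)), plane('top',cr(468,206),.096))
print('knob top',plane('top',cr(193,297),.092))
for y in(-3.5,):
    c,s=np.cos(np.radians(y)),np.sin(np.radians(y)); N=np.array([[c,-s],[s,c]])
    K=ctr+N@[-.045,.116]; print('knob pred',K, proj('top',[*K,.092]),proj('side',[*K,.092]))
E
```

```text
[array([0.6443, 0.1814]), array([0.5413, 0.1836]), array([0.6351, 0.0175]), array([0.5301, 0.0214])]
plate yaw -4.387766822400877 -4.553922416353719
nest ctr [0.5877 0.101 ] yaw from channels [np.float64(-1.2075766932519345), np.float64(-2.104813267489367)]
tip (array([0.6204, 0.0396, 0.069 ]), np.float64(0.0006488023236417349)) [0.615  0.0374 0.096 ]
knob top [0.5518 0.2218 0.092 ]
knob pred [0.5499 0.2195] [158.6276 186.6408] [244.5889 170.3324]
```

Nest frame: centre about (0.588, 0.101), yaw about -4.3°, tip measured at z=0.069 (text says 0.070). The knob is at about (0.551, 0.220). Home needs roughly 126 mm of saddle travel and 15 mm of cross travel.

```bash
python3 - <<'E'
from h import *
togo([.551,.2205,.2],-4.3)
E
```

```text
tcp [0.2516 0.5987 0.2304] tool-y ang 67.21 shift cm [-42.25 -23.26   3.08] turn z 7.151 j7 -0.05 tilt z [-0.001 -0.002 -1.   ]
```

```bash
python3 -m creep '{"offset":[[-4.7,-2.6,0],[-4.7,-2.6,0],[-4.7,-2.6,0],[-4.7,-2.6,0],[-4.7,-2.6,0],[-4.7,-2.6,0],[-4.7,-2.6,0],[-4.7,-2.6,0],[-4.65,-2.46,0],[0,0,0.4],[0,0,0.4],[0,0,0.4],[0,0,0.4],[0,0,0.4],[0,0,0.4],[0,0,0.4],[0,0,0.3],[0,0,0]],"rotation":[[0,0,0],[0,0,0],[0,0,0],[0,0,0],[0,0,0],[0,0,0],[0,0,0],[0,0,0],[0,0,0],[0,0,0.9],[0,0,0.9],[0,0,0.9],[0,0,0.9],[0,0,0.9],[0,0,0.9],[0,0,0.9],[0,0,0.85],[0,0,0]],"grip":[1,1,1,1,1,1,1,1,1,1,1,1,1,1,1,1,1,1]}' 40; python3 - <<'E'
from h import *
togo([.551,.2205,.064],-4.3)
E
```

```text
clock: 2.45
tool_pos: [0.5507, 0.2211, 0.1997]
ee_rot: [-0.0, 0.732, 0.681, -0.001]
wrist_force: [-0.2, -0.0, 0.5]
opening: 0.0852
gripper_force: 0.0
tcp [0.5507 0.2211 0.1997] tool-y ang -4.18 shift cm [-0.05  0.05 13.57] turn z 0.012 j7 -0.38 tilt z [-0.001 -0.001 -1.   ]
```

```bash
python3 -m creep '{"offset":[[0,0,3],[0,0,3],[0,0,3],[0,0,2.5],[0,0,1.5],[0,0,0.57],[0,0,0],[0,0,0],[0,0,0],[0,0,0],[0,0,0],[0,0,0]],"rotation":[[0,0,0],[0,0,0],[0,0,0],[0,0,0],[0,0,0],[0,0,0],[0,0,0],[0,0,0],[0,0,0],[0,0,0],[0,0,0],[0,0,0]],"grip":[1,1,1,1,1,1,-1,-1,-1,-1,-1,-1]}' 60; python3 - <<'E'
from h import *
t=snapshot('top');save(t,'k1',115,110,175,120,4.5)
E
```

```text
clock: 3.95
tool_pos: [0.5525, 0.2214, 0.0657]
ee_rot: [0.001, 0.733, 0.68, 0.001]
wrist_force: [1.1, -0.3, 6.1]
opening: 0.0163
gripper_force: 58.9
```

View pics/k1.png

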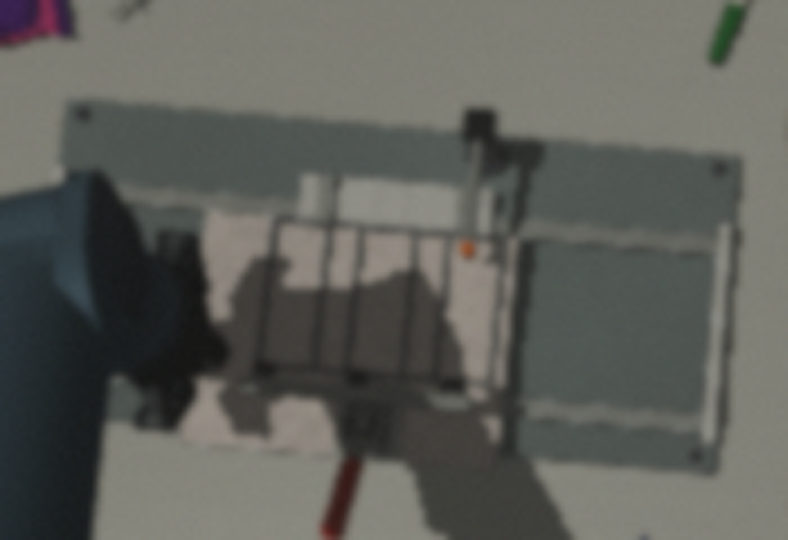

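The gripper holds the knob (opening 16 mm). The carriage is still in place, with the pointer tip at crop (468,250). I'll now drag it to home; tool +x is nest +y.

```bash
python3 -m creep '{"offset":[[0,0,-0.2],[0.7,0,0],[1.5,0,0],[1.5,0,0],[1.5,0,0],[1.5,0,0],[1.5,0,0],[1.5,0,0],[1,0,0],[0.7,0,0],[0.5,0,0],[0.3,0,0],[0,-0.4,0],[0,-0.4,0],[0,-0.4,0],[0,-0.2,0],[0,0,0]],"rotation":[[0,0,0],[0,0,0],[0,0,0],[0,0,0],[0,0,0],[0,0,0],[0,0,0],[0,0,0],[0,0,0],[0,0,0],[0,0,0],[0,0,0],[0,0,0],[0,0,0],[0,0,0],[0,0,0],[0,0,0]],"grip":[-1,-1,-1,-1,-1,-1,-1,-1,-1,-1,-1,-1,-1,-1,-1,-1,-1]}' 60
```

```text
clock: 6.12
tool_pos: [0.5451, 0.3442, 0.0661]
ee_rot: [-0.001, 0.733, 0.68, -0.001]
wrist_force: [0.9, -0.1, -12.0]
opening: 0.0159
gripper_force: 58.8
```

```bash
python3 -m creep '{"offset":[[0,0,0.1],[0.3,0,0],[0.3,0,0],[0.3,0,0],[0,0,0]],"rotation":[[0,0,0],[0,0,0],[0,0,0],[0,0,0],[0,0,0]],"grip":[-1,-1,-1,-1,-1]}' 60;python3 -m creep '{"offset":[[0,-0.3,0],[0,-0.2,0],[0,0,0]],"rotation":[[0,0,0],[0,0,0],[0,0,0]],"grip":[-1,-1,-1]}' 60
```

```text
clock: 6.75
tool_pos: [0.5475, 0.3461, 0.0658]
ee_rot: [0.002, 0.734, 0.679, -0.004]
wrist_force: [-2.9, -10.6, -2.3]
opening: 0.0159
gripper_force: 60.0
clock: 7.12
tool_pos: [0.5449, 0.3463, 0.0659]
ee_rot: [0.004, 0.735, 0.679, -0.002]
wrist_force: [1.5, -9.4, -5.0]
opening: 0.0156
gripper_force: 59.6
```

```bash
python3 -m creep '{"offset":[[0,-0.3,0],[0,-0.3,0],[0,-0.3,0],[0,0,0]],"rotation":[[0,0,0],[0,0,0],[0,0,0],[0,0,0]],"grip":[-1,-1,-1,-1]}' 60;python3 -m creep '{"offset":[[0,-0.3,0],[0,-0.3,0],[0,0,0]],"rotation":[[0,0,0],[0,0,0],[0,0,0]],"grip":[-1,-1,-1]}' 60
```

```text
clock: 7.62
tool_pos: [0.5449, 0.3462, 0.0661]
ee_rot: [0.009, 0.735, 0.677, 0.006]
wrist_force: [18.9, -6.3, -19.6]
opening: 0.0162
gripper_force: 59.6
clock: 8.0
tool_pos: [0.5448, 0.3463, 0.0663]
ee_rot: [0.012, 0.736, 0.677, 0.011]
wrist_force: [29.6, -4.0, -29.7]
opening: 0.016
gripper_force: 60.8
```

Both stops are reached, with the held-knob TCP at (0.545, 0.346) against 0.546, 0.347 predicted from the tip. I'll release and lift.

```bash
python3 -m creep '{"offset":[[0,0.8,0.2],[0,0.5,0],[0,0,0],[0,0,0],[0,0,0],[0,0,0],[0,0,-3],[0,0,-5],[0,0,-6],[0,0,0]],"rotation":[[0,0,0],[0,0,0],[0,0,0],[0,0,0],[0,0,0],[0,0,0],[0,0,0],[0,0,0],[0,0,0],[0,0,0]],"grip":[-1,-1,1,1,1,1,1,1,1,1]}' 60
cat >> h.py <<'E'
def cass(col,near=None,z=.014):
    """pose(s) of cassettes of a colour: centre, angle of +x (window end) deg, from top view; height by two views"""
    res=[]
    ims={n:snapshot(n) for n in('top','side')}
    for n,im in ims.items():
        hsv=cv2.cvtColor(im,cv2.COLOR_RGB2HSV);m=cv2.inRange(hsv,*map(np.array,HUE[col]))
        if col=='red': m|=cv2.inRange(hsv,np.array((174,150,110)),np.array((180,255,255)))
        m0=m.copy(); m=cv2.morphologyEx(m,cv2.MORPH_CLOSE,np.ones((11,11)))
        for c in cv2.findContours(m,cv2.RETR_EXTERNAL,cv2.CHAIN_APPROX_NONE)[0]:
            if cv2.contourArea(c)<60: continue
            P=np.array([plane(n,p,z)[:2] for p in c[:,0,:]],np.float32)
            (ctr,wh,_)=r=cv2.minAreaRect(P)
            if not(.055<max(wh)<.11 and min(wh)<.045): continue
            b=cv2.boxPoints(r); e=b[1]-b[0] if np.linalg.norm(b[1]-b[0])>np.linalg.norm(b[2]-b[1]) else b[2]-b[1]
            e=e/np.linalg.norm(e); f=np.array([-e[1],e[0]]); g=cv2.cvtColor(im,cv2.COLOR_RGB2HSV).astype(float)
            # whitest spot (low saturation) along the axis shows the window
            prof=[]
            for u in np.arange(-.036,.0361,.002):
                px=[np.round(proj(n,[*(np.array(ctr)+u*e+v*f),z])).astype(int) for v in(-.004,0,.004)]
                prof.append(np.mean([g[q[1],q[0],1] for q in px]))
            u=np.arange(-.036,.0361,.002); w=np.clip(160-np.array(prof),0,None); uw=(w*u).sum()/max(w.sum(),1e-9)
            if uw<0: e=-e;uw=-uw
            res.append((n,np.array(ctr),np.degrees(np.arctan2(e[1],e[0])),uw,wh))
            print(col,n,np.round(ctr,4),'ang',round(res[-1][2],1),'win',round(uw,3),np.round(wh,3),'r',round(float(np.hypot(*ctr)),3))
    for a in res:
        for b in res:
            if a[0]=='top' and b[0]=='side' and np.hypot(*(a[1]-b[1]))<.05:
                print('  height by 2 views',tri(proj('top',[*a[1],z]),proj('side',[*b[1],z])))
E
python3 - <<'E'
from h import *
for c in('blue','yellow','red'): cass(c)
togo([.545,.346,.22],-4.3)
E
```

```text
clock: 9.25
tool_pos: [0.5442, 0.3559, 0.2108]
ee_rot: [0.0, 0.733, 0.68, 0.007]
wrist_force: [0.5, 0.3, 0.5]
opening: 0.0856
gripper_force: 0.0
blue top [ 0.6015 -0.2993] ang -0.8 win 0.004 [0.02  0.083] r 0.672
blue side [ 0.5984 -0.3098] ang 0.2 win 0.0 [0.084 0.028] r 0.674
  height by 2 views (array([ 0.60247696, -0.30063889,  0.00770874]), np.float64(2.845130864361289e-05))
yellow top [ 0.4801 -0.3526] ang -15.1 win 0.017 [0.025 0.085] r 0.596
yellow top [ 0.5327 -0.4761] ang 25.1 win 0.015 [0.085 0.022] r 0.714
yellow side [ 0.5287 -0.4861] ang 25.1 win 0.012 [0.092 0.03 ] r 0.718
yellow side [ 0.4787 -0.3634] ang -14.3 win 0.009 [0.032 0.083] r 0.601
  height by 2 views (array([ 0.48107877, -0.35445659,  0.0075282 ]), np.float64(0.0013216094821928064))
  height by 2 views (array([ 0.53281423, -0.47828577,  0.00748076]), np.float64(0.0010729454275287668))
red side [ 0.985  -0.6307] ang 48.2 win 0.0 [0.092 0.018] r 1.17
red side [ 0.4798 -0.2313] ang -23.8 win 0.024 [0.03  0.081] r 0.533
tcp [0.5386 0.3528 0.2013] tool-y ang -4.27 shift cm [-0.64  0.68 -1.87] turn z 0.003 j7 -0.56 tilt z [-0.003 -0.002 -1.   ]
```

Blue at (0.6015, -0.2995), axis about 0°, centre 7.7 mm above the table by two views, so it lies on the table. I'll go above it.

```bash
python3 - <<'E'
from h import *
togo([.6015,-.2995,.15],89.5)
print(plane('top',(300.4,212.2),.014))
E
```

```text
tcp [0.5386 0.3528 0.2013] tool-y ang -4.27 shift cm [-64.57  11.14   5.27] turn z 8.623 j7 -0.56 tilt z [-0.003 -0.002 -1.   ]
[ 0.48064857 -0.22117127  0.014     ]
```

```bash
python3 -m creep '{"offset":[[-3,0.5,0],[-5.6,1,0],[-5.6,1,0],[-5.6,1,0],[-5.6,1,0],[-5.6,1,0],[-5.6,1,0],[-5.6,1,0],[-5.6,1,0],[-5.6,1,0],[-5.6,1,0],[-5.6,0.6,0],[0,0,0.7],[0,0,0.7],[0,0,0.7],[0,0,0.7],[0,0,0.7],[0,0,0.7],[0,0,0.7]],"rotation":[[0,0,0],[0,0,0],[0,0,0],[0,0,0],[0,0,0],[0,0,0],[0,0,0],[0,0,0],[0,0,0],[0,0,0],[0,0,0],[0,0,0],[0,0,1],[0,0,1],[0,0,1],[0,0,1],[0,0,1],[0,0,1],[0,0,1]],"grip":[1,1,1,1,1,1,1,1,1,1,1,1,1,1,1,1,1,1,1]}'; python3 -m creep '{"offset":[[0,0,0],[0,0,0],[0,0,0]],"rotation":[[0,0,0.9],[0,0,0.7],[0,0,0]],"grip":[1,1,1]}'; python3 - <<'E'
from h import *
togo([.6015,-.2995,.003],89.5)
E
```

```text
clock: 11.92
tool_pos: [0.6016, -0.2986, 0.1525]
ee_rot: [-0.001, 0.991, 0.134, -0.001]
wrist_force: [0.9, 0.1, -0.1]
opening: 0.085
gripper_force: 0.0
clock: 12.3
tool_pos: [0.6017, -0.2986, 0.1528]
ee_rot: [-0.0, 1.0, -0.002, -0.002]
wrist_force: [0.5, 0.1, -0.3]
opening: 0.085
gripper_force: 0.0
tcp [ 0.6017 -0.2986  0.1528] tool-y ang -90.2 shift cm [ 0.03  0.1  14.98] turn z 0.03 j7 -0.72 tilt z [-0.003  0.    -1.   ]
```

```bash
python3 -m creep '{"offset":[[0,0.1,4],[0,0,4],[0,0,3],[0,0,2],[0,0,1.4],[0,0,0.6],[0,0,0],[0,0,0],[0,0,0],[0,0,0],[0,0,0],[0,0,0]],"rotation":[[0,0,0],[0,0,0],[0,0,0],[0,0,0],[0,0,0],[0,0,0],[0,0,0],[0,0,0],[0,0,0],[0,0,0],[0,0,0],[0,0,0]],"grip":[0.5,0.5,0.5,0.5,0.5,0.5,0.5,-1,-1,-1,-1,-1]}' 40;  python3 -m creep '{"offset":[[0,0,-2],[0,0,-4],[0,0,-5],[0,0,-5],[0,0,0],[0,0,0]],"rotation":[[0,0,0],[0,0,0],[0,0,0],[0,0,0],[0,0,0],[0,0,0]],"grip":[-1,-1,-1,-1,-1,-1]}' 40; python3 - <<'E'
from h import *
save(snapshot('side'),'b1',200,130,220,165,3.6)
s='R'
N=rot([np.cos(np.radians(-4.3)/2),0,0,np.sin(np.radians(-4.3)/2)])[:2,:2]; H=np.array([.5815,.2275])
for y in(.062,0,-.062): print(y,H+N@[0,y])
togo([*(H+N@[0,-.062]),.17],85.7)
E
```

```text
clock: 13.8
tool_pos: [0.6032, -0.3007, 0.0057]
ee_rot: [0.0, 1.0, -0.003, 0.001]
wrist_force: [-1.1, 0.0, 6.0]
opening: 0.0263
gripper_force: 40.7
clock: 14.55
tool_pos: [0.602, -0.2996, 0.1646]
ee_rot: [-0.0, 1.0, -0.003, -0.0]
wrist_force: [-0.5, 0.4, -1.4]
opening: 0.0266
gripper_force: 40.1
0.062 [0.58614868 0.28932548]
0 [0.5815 0.2275]
-0.062 [0.57685132 0.16567452]
tcp [ 0.6016 -0.2991  0.1634] tool-y ang -90.28 shift cm [ -2.71 -46.47  -0.58] turn z 0.402 j7 -0.73 tilt z [-0.002  0.002 -1.   ]
```

View pics/b1.png

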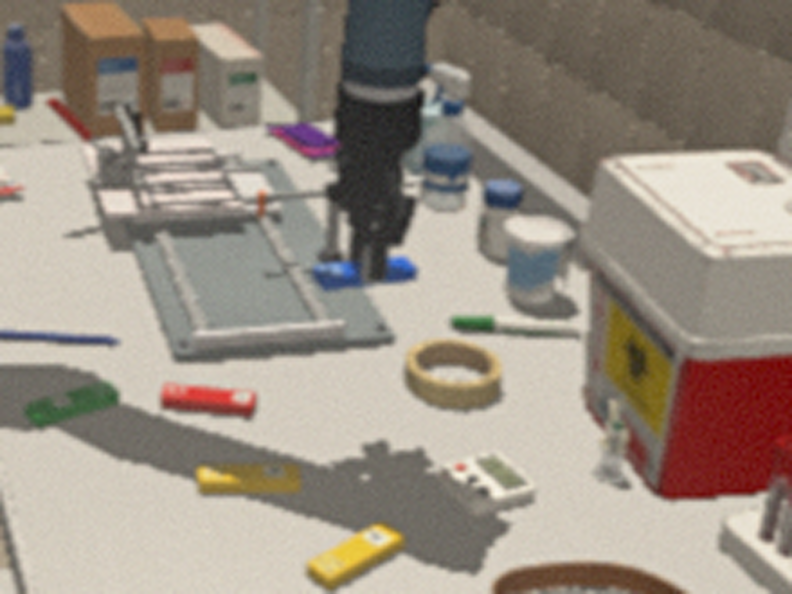

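Blue is held level in the gripper at crop (365,270); the fingers reach to about its underside. I'll carry it over the right channel.

```bash
python3 -m creep '{"offset":[[0,-3,0],[-0.4,-5,0],[-0.4,-5,0],[-0.4,-5,0],[-0.4,-5,0],[-0.4,-5,0],[-0.4,-5,0],[-0.4,-5,0],[-0.31,-5,0],[0,-3.4,0],[0,0,0],[0,0,2],[0,0,2.5],[0,0,1.5],[0,0,0.5],[0,0,0]],"rotation":[[0,0,0],[0,0,0],[0,0,0],[0,0,0],[0,0,0],[0,0,0],[0,0,0],[0,0,0],[0,0,0],[0,0,0],[0,0,0.4],[0,0,0],[0,0,0],[0,0,0],[0,0,0],[0,0,0]],"grip":[-1,-1,-1,-1,-1,-1,-1,-1,-1,-1,-1,-1,-1,-1,-1,-1]}' 40; python3 - <<'E'
from h import *
save(snapshot('top'),'p1',120,120,140,110,5.5)
H=np.array([.5815,.2275])
togo([.57685,.16567,.0545],85.7)
E
```

```text
clock: 16.6
tool_pos: [0.5736, 0.1634, 0.0992]
ee_rot: [0.0, 0.999, -0.038, -0.0]
wrist_force: [0.6, 1.1, -0.0]
opening: 0.0267
gripper_force: 40.1
tcp [0.5741 0.1637 0.0999] tool-y ang -94.31 shift cm [ 0.25 -0.22  4.54] turn z -0.001 j7 -1.47 tilt z [ 0.001 -0.    -1.   ]
```

View pics/p1.png

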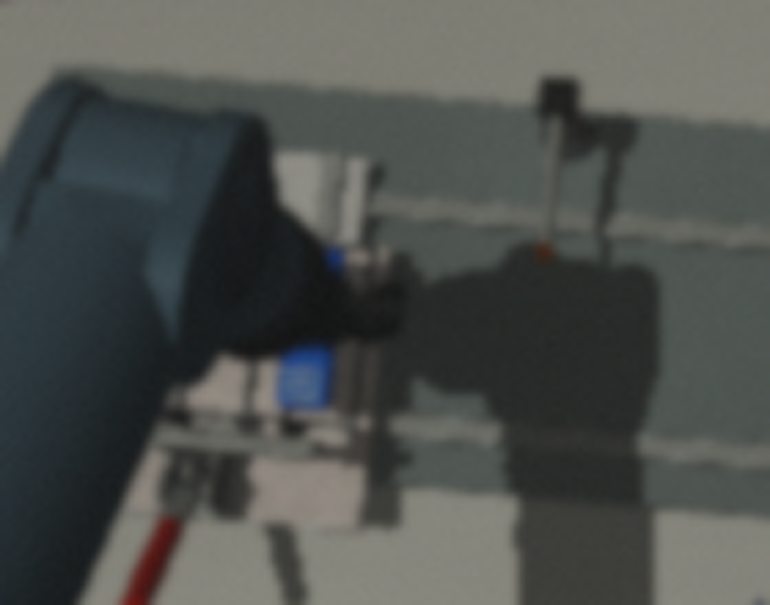

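Blue hangs over the right channel, with its grip end at crop (305,380) just inside the near wall at (300,420). I'll lower it.

```bash
python3 -m creep '{"offset":[[0.25,-0.22,1],[0,0,1],[0,0,1],[0,0,0.6],[0,0,0.4],[0,0,0.3],[0,0,0.2],[0,0,0]],"rotation":[[0,0,0],[0,0,0],[0,0,0],[0,0,0],[0,0,0],[0,0,0],[0,0,0],[0,0,0]],"grip":[-1,-1,-1,-1,-1,-1,-1,-1]}' 40
```

```text
clock: 17.65
tool_pos: [0.5763, 0.166, 0.0546]
ee_rot: [-0.0, 0.999, -0.037, -0.0]
wrist_force: [0.8, -0.3, 0.0]
opening: 0.0267
gripper_force: 40.1
```

```bash
python3 -m creep '{"offset":[[0,0,0.1],[0,0,0.1],[0,0,0.1],[0,0,0]],"rotation":[[0,0,0],[0,0,0],[0,0,0],[0,0,0]],"grip":[-1,-1,-1,-1]}' 40
```

```text
clock: 18.15
tool_pos: [0.5764, 0.1661, 0.0517]
ee_rot: [-0.0, 0.999, -0.037, 0.0]
wrist_force: [-0.0, -0.4, 1.3]
opening: 0.0267
gripper_force: 40.2
```

```bash
python3 -m creep '{"offset":[[0,0,0.05],[0,0,0],[0,0,0],[0,0,0],[0,0,-2],[0,0,-4],[0,0,-5],[0,3,0],[0,5,0],[0,5,0],[0,5,0],[0,0,0]],"rotation":[[0,0,0],[0,0,0],[0,0,0],[0,0,0],[0,0,0],[0,0,0],[0,0,0],[0,0,0],[0,0,0],[0,0,0],[0,0,0],[0,0,0]],"grip":[0.06,0.06,0.06,0.06,0.06,0.06,0.06,0.5,0.5,0.5,0.5,0.5]}' 40; python3 - <<'E'
from h import *
for c in('yellow','red'): cass(c)
cass('blue',z=.06)
t=snapshot('top'); save(t,'p2',120,120,200,110,4)
togo([.4805,-.3535,.12],75)
E
```

```text
clock: 19.65
tool_pos: [0.5621, -0.0204, 0.1632]
ee_rot: [0.001, 0.999, -0.043, 0.001]
wrist_force: [-0.9, 0.3, 0.1]
opening: 0.0642
gripper_force: 0.0
yellow top [ 0.4802 -0.3522] ang -15.1 win 0.017 [0.026 0.085] r 0.596
yellow top [ 0.5323 -0.4755] ang 25.1 win 0.015 [0.085 0.024] r 0.714
yellow side [ 0.5287 -0.4862] ang 24.1 win 0.012 [0.092 0.031] r 0.718
yellow side [ 0.478  -0.3639] ang -9.5 win 0.016 [0.037 0.085] r 0.601
  height by 2 views (array([ 0.4809666 , -0.35416564,  0.006905  ]), np.float64(0.0008058726429976122))
  height by 2 views (array([ 0.53272815, -0.47791093,  0.00706785]), np.float64(0.000481254509643856))
red top [ 0.4767 -0.2176] ang -26.8 win 0.013 [0.023 0.057] r 0.524
red side [ 0.985  -0.6307] ang 48.2 win 0.0 [0.092 0.018] r 1.17
red side [ 0.4812 -0.2295] ang -28.5 win 0.015 [0.034 0.081] r 0.533
  height by 2 views (array([ 0.48056827, -0.2193812 ,  0.00779421]), np.float64(0.0072416755774275515))
blue top [0.579 0.167] ang -3.7 win 0.001 [0.026 0.075] r 0.603
tcp [ 0.5632 -0.0116  0.1611] tool-y ang -94.11 shift cm [-5.8  34.69  4.1 ] turn z 1.089 j7 -1.24 tilt z [-0.  0. -1.]
```

View pics/p2.png

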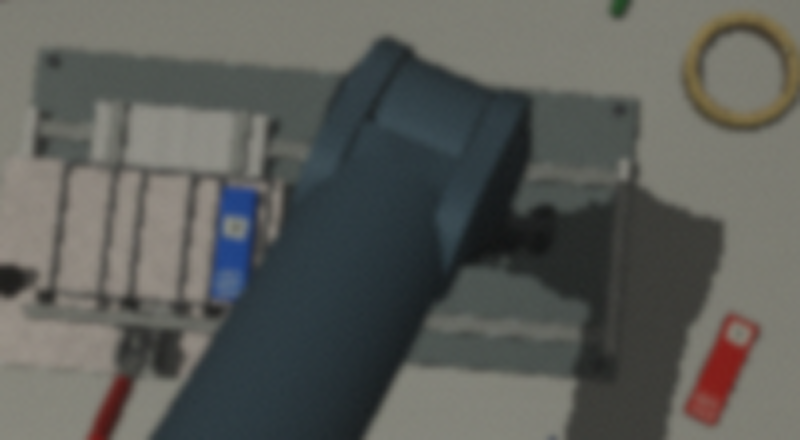

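Blue lies flat in the right channel: crop (236,240), pose (0.579, 0.167), yaw -3.7°. Yellow and red have not moved, so next is yellow at (0.481, -0.354).

```bash
python3 -m creep '{"offset":[[-0.4,3,0],[-1,5.3,0],[-1,5.3,0],[-1,5.3,0],[-1,5.3,0],[-1,5.3,0],[-0.4,5.2,0],[0,0,2],[0,0,2],[0,0,0]],"rotation":[[0,0,0],[0,0,0],[0,0,0],[0,0,0],[0,0,0],[0,0,0],[0,0,0],[0,0,0.6],[0,0,0.49],[0,0,0]],"grip":[0.5,0.5,0.5,0.5,0.5,0.5,0.5,0.5,0.5,0.5]}' 40; python3 - <<'E'
from h import *
togo([.481,-.354,.0065],75)
E
```

```text
clock: 21.25
tool_pos: [0.4786, -0.3534, 0.1192]
ee_rot: [-0.001, 0.991, -0.131, -0.002]
wrist_force: [0.1, -0.3, 0.3]
opening: 0.0639
gripper_force: 0.0
tcp [ 0.4786 -0.3534  0.1192] tool-y ang -105.04 shift cm [ 0.3   0.   11.27] turn z -0.004 j7 -0.75 tilt z [-0.004  0.002 -1.   ]
```

```bash
python3 -m creep '{"offset":[[0.25,0,3],[0,0,3],[0,0,2.5],[0,0,1.5],[0,0,0.8],[0,0,0.4],[0,0,0],[0,0,0],[0,0,0],[0,0,0],[0,0,0],[0,0,-2],[0,0,-4],[0,0,-5],[0,0,-4],[0,0,0]],"rotation":[[0,0,0],[0,0,0],[0,0,0],[0,0,0],[0,0,0],[0,0,0],[0,0,0],[0,0,0],[0,0,0],[0,0,0],[0,0,0],[0,0,0],[0,0,0],[0,0,0],[0,0,0],[0,0,0]],"grip":[0.5,0.5,0.5,0.5,0.5,0.5,-1,-1,-1,-1,-1,-1,-1,-1,-1,-1]}' 40; python3 - <<'E'
from h import *
save(snapshot('side'),'y1',200,130,220,165,3.6)
togo([.5815,.2275,.15],85.7)
E
```

```text
clock: 23.25
tool_pos: [0.4831, -0.3579, 0.1634]
ee_rot: [0.001, 0.991, -0.132, 0.003]
wrist_force: [0.3, -0.2, -1.1]
opening: 0.0265
gripper_force: 39.4
tcp [ 0.4821 -0.3563  0.161 ] tool-y ang -105.2 shift cm [ -5.72 -58.95   1.08] turn z -1.09 j7 -0.79 tilt z [ 0.003 -0.001 -1.   ]
```

```bash
python3 -m creep '{"offset":[[-0.3,-3,0],[-0.5,-5.2,0],[-0.5,-5.2,0],[-0.5,-5.2,0],[-0.5,-5.2,0],[-0.5,-5.2,0],[-0.5,-5.2,0],[-0.5,-5.2,0],[-0.5,-5.2,0],[-0.5,-5.2,0],[-0.5,-5.2,0],[-0.4,-4,0],[0,0,0],[0,0,0],[0,0,2],[0,0,2],[0,0,1.5],[0,0,0]],"rotation":[[0,0,0],[0,0,0],[0,0,0],[0,0,0],[0,0,0],[0,0,0],[0,0,0],[0,0,0],[0,0,0],[0,0,0],[0,0,0],[0,0,0],[0,0,-0.6],[0,0,-0.49],[0,0,0],[0,0,0],[0,0,0],[0,0,0]],"grip":[-1,-1,-1,-1,-1,-1,-1,-1,-1,-1,-1,-1,-1,-1,-1,-1,-1,-1]}' 40; python3 - <<'E'
from h import *
togo([.5815,.2275,.056],85.7)
E
```

```text
clock: 25.55
tool_pos: [0.5793, 0.2279, 0.1015]
ee_rot: [0.001, 0.999, -0.038, -0.002]
wrist_force: [1.2, 0.0, 0.0]
opening: 0.0263
gripper_force: 39.4
tcp [0.5793 0.2279 0.1015] tool-y ang -94.33 shift cm [0.24 0.01 4.55] turn z -0.003 j7 -1.56 tilt z [-0.004 -0.002 -1.   ]
```

```bash
python3 -m creep '{"offset":[[0.2,0,1],[0,0,1],[0,0,1],[0,0,0.6],[0,0,0.4],[0,0,0.2],[0,0,0.1],[0,0,0]],"rotation":[[0,0,0],[0,0,0],[0,0,0],[0,0,0],[0,0,0],[0,0,0],[0,0,0],[0,0,0]],"grip":[-1,-1,-1,-1,-1,-1,-1,-1]}' 40;python3 -m creep '{"offset":[[0,0,0.1],[0,0,0.1],[0,0,0]],"rotation":[[0,0,0],[0,0,0],[0,0,0]],"grip":[-1,-1,-1]}' 40
```

```text
clock: 26.55
tool_pos: [0.5832, 0.2284, 0.0612]
ee_rot: [-0.0, 0.999, -0.037, 0.0]
wrist_force: [0.6, -0.8, -0.1]
opening: 0.0265
gripper_force: 39.4
clock: 26.92
tool_pos: [0.583, 0.2282, 0.059]
ee_rot: [0.0, 0.999, -0.038, -0.0]
wrist_force: [-0.1, -0.2, -0.9]
opening: 0.0259
gripper_force: 39.4
```

```bash
python3 -m creep '{"offset":[[0,0,0.1],[0,0,0.1],[0,0,0.1],[0,0,0]],"rotation":[[0,0,0],[0,0,0],[0,0,0],[0,0,0]],"grip":[-1,-1,-1,-1]}' 40;python3 -m creep '{"offset":[[0,0,0.1],[0,0,0.1],[0,0,0]],"rotation":[[0,0,0],[0,0,0],[0,0,0]],"grip":[-1,-1,-1]}' 40
```

```text
clock: 27.42
tool_pos: [0.583, 0.2282, 0.056]
ee_rot: [0.0, 0.999, -0.037, -0.0]
wrist_force: [-0.5, -0.8, 0.8]
opening: 0.0259
gripper_force: 39.5
clock: 27.8
tool_pos: [0.5841, 0.2281, 0.056]
ee_rot: [-0.0, 0.999, -0.038, 0.001]
wrist_force: [-3.4, -0.8, 7.5]
opening: 0.0261
gripper_force: 40.4
```

```bash
python3 -m creep '{"offset":[[0,0,-0.1],[0,0,0],[0,0,0],[0,0,0],[0,0,-2],[0,0,-4],[0,0,-5],[0,3,0],[0,5,0],[0,5,0],[0,5,0],[0,5,0],[0,0,0]],"rotation":[[0,0,0],[0,0,0],[0,0,0],[0,0,0],[0,0,0],[0,0,0],[0,0,0],[0,0,0],[0,0,0],[0,0,0],[0,0,0],[0,0,0],[0,0,0]],"grip":[0.06,0.06,0.06,0.06,0.06,0.06,0.06,0.5,0.5,0.5,0.5,0.5,0.5]}' 40; python3 - <<'E'
from h import *
cass('red')
for c in('blue','yellow'): cass(c,z=.06)
togo([.4806,-.22,.12],64)
E
```

```text
clock: 29.42
tool_pos: [0.5651, -0.008, 0.1672]
ee_rot: [0.001, 0.999, -0.043, 0.001]
wrist_force: [-0.7, 1.4, 0.2]
opening: 0.0641
gripper_force: 0.0
red side [ 0.9854 -0.6302] ang 48.2 win 0.0 [0.091 0.018] r 1.17
red side [ 0.4808 -0.2304] ang -29.2 win 0.014 [0.033 0.081] r 0.533
blue top [0.5849 0.167 ] ang -4.4 win 0.001 [0.025 0.065] r 0.608
yellow top [ 0.5276 -0.4588] ang 25.1 win 0.013 [0.081 0.023] r 0.699
yellow top [0.5828 0.2302] ang -3.5 win 0.015 [0.024 0.087] r 0.627
yellow side [ 0.5037 -0.5421] ang 23.9 win 0.011 [0.086 0.028] r 0.74
tcp [0.5663 0.001  0.1652] tool-y ang -94.1 shift cm [-6.96 22.66  4.5 ] turn z 2.19 j7 -1.25 tilt z [ 0.     0.001 -1.   ]
```

```bash
python3 -m creep '{"offset":[[-1.2,3.7,0],[-1.5,5,0],[-1.5,5,0],[-1.5,5,0],[-1.26,4,0],[0,0,1],[0,0,1],[0,0,2],[0,0,0]],"rotation":[[0,0,0],[0,0,0],[0,0,0],[0,0,0],[0,0,0],[0,0,0.8],[0,0,0.8],[0,0,0.59],[0,0,0]],"grip":[0.5,0.5,0.5,0.5,0.5,0.5,0.5,0.5,0.5]}' 40; python3 - <<'E'
from h import *
togo([.4806,-.22,.0065],64)
E
```

```text
clock: 30.85
tool_pos: [0.4789, -0.2206, 0.1237]
ee_rot: [0.0, 0.974, -0.225, -0.002]
wrist_force: [-0.8, -0.9, -0.6]
opening: 0.0643
gripper_force: 0.0
tcp [ 0.4789 -0.2206  0.1237] tool-y ang -115.99 shift cm [ 0.17 -0.14 11.72] turn z 0.001 j7 -1.12 tilt z [-0.004  0.    -1.   ]
```

```bash
python3 -m creep '{"offset":[[0.15,-0.1,3],[0,0,3],[0,0,2.5],[0,0,1.8],[0,0,0.9],[0,0,0.4],[0,0,0],[0,0,0],[0,0,0],[0,0,0],[0,0,0],[0,0,-2],[0,0,-4],[0,0,-5],[0,0,-4],[0,0,0]],"rotation":[[0,0,0],[0,0,0],[0,0,0],[0,0,0],[0,0,0],[0,0,0],[0,0,0],[0,0,0],[0,0,0],[0,0,0],[0,0,0],[0,0,0],[0,0,0],[0,0,0],[0,0,0],[0,0,0]],"grip":[0.5,0.5,0.5,0.5,0.5,0.5,-1,-1,-1,-1,-1,-1,-1,-1,-1,-1]}' 40; python3 - <<'E'
from h import *
save(snapshot('side'),'r1',200,130,220,165,3.6)
togo([.586,.2895,.15],85.7)
E
```

```text
clock: 32.85
tool_pos: [0.4833, -0.223, 0.1618]
ee_rot: [0.0, 0.974, -0.227, 0.003]
wrist_force: [0.1, 0.7, -0.6]
opening: 0.0259
gripper_force: 39.5
tcp [ 0.482  -0.2219  0.1599] tool-y ang -116.17 shift cm [-13.22 -50.48   1.02] turn z -2.187 j7 -1.16 tilt z [ 0.002  0.    -1.   ]
```

View pics/r1.png

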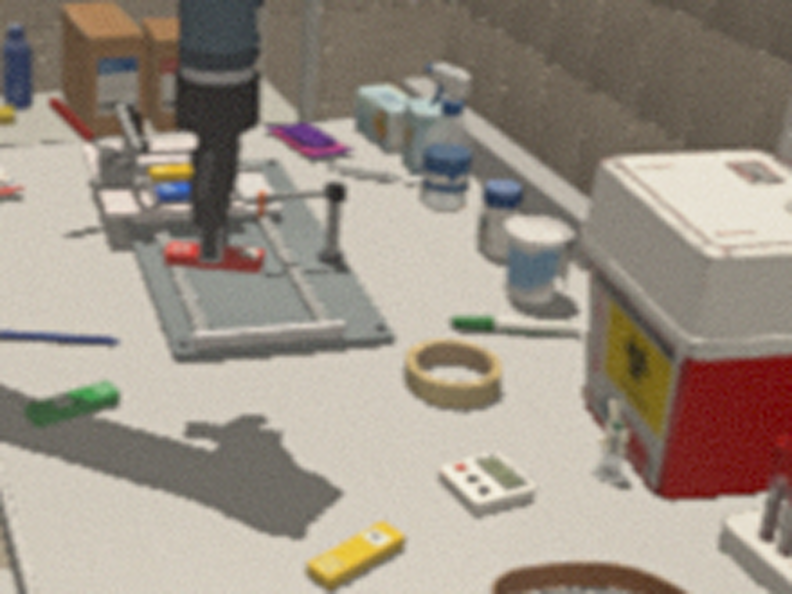

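Red is held level, gripped at its middle (crop (215,255)); yellow and blue sit in their channels at (170,172) and (173,192). I'll carry red to the left channel.

```bash
python3 -m creep '{"offset":[[-0.8,-3,0],[-1.3,-5,0],[-1.3,-5,0],[-1.3,-5,0],[-1.3,-5,0],[-1.3,-5,0],[-1.3,-5,0],[-1.3,-5,0],[-1.3,-5,0],[-1.3,-5,0],[-0.72,-2.5,0],[0,0,0],[0,0,0],[0,0,0],[0,0,1.5],[0,0,2],[0,0,1.5],[0,0,0.5],[0,0,0]],"rotation":[[0,0,0],[0,0,0],[0,0,0],[0,0,0],[0,0,0],[0,0,0],[0,0,0],[0,0,0],[0,0,0],[0,0,0],[0,0,0],[0,0,-0.8],[0,0,-0.8],[0,0,-0.59],[0,0,0],[0,0,0],[0,0,0],[0,0,0],[0,0,0]],"grip":[-1,-1,-1,-1,-1,-1,-1,-1,-1,-1,-1,-1,-1,-1,-1,-1,-1,-1,-1]}' 40; python3 - <<'E'
from h import *
togo([.5865,.2895,.0595],85.7)
E
```

```text
clock: 35.28
tool_pos: [0.5853, 0.2894, 0.1034]
ee_rot: [0.0, 0.999, -0.038, -0.0]
wrist_force: [0.0, -0.4, -0.3]
opening: 0.026
gripper_force: 39.5
tcp [0.5853 0.2894 0.1034] tool-y ang -94.31 shift cm [ 0.12 -0.02  4.39] turn z -0.001 j7 -1.62 tilt z [-0.001 -0.001 -1.   ]
```

```bash
python3 -m creep '{"offset":[[0.1,0,1],[0,0,1],[0,0,1],[0,0,0.7],[0,0,0.4],[0,0,0.3],[0,0,0.1],[0,0,0]],"rotation":[[0,0,0],[0,0,0],[0,0,0],[0,0,0],[0,0,0],[0,0,0],[0,0,0],[0,0,0]],"grip":[-1,-1,-1,-1,-1,-1,-1,-1]}' 40;python3 -m creep '{"offset":[[0,0,0.1],[0,0,0.1],[0,0,0]],"rotation":[[0,0,0],[0,0,0],[0,0,0]],"grip":[-1,-1,-1]}' 40
```

```text
clock: 36.28
tool_pos: [0.5867, 0.2896, 0.0592]
ee_rot: [-0.0, 0.999, -0.037, 0.0]
wrist_force: [0.4, 0.1, -0.2]
opening: 0.0261
gripper_force: 39.5
clock: 36.65
tool_pos: [0.5864, 0.2895, 0.057]
ee_rot: [0.0, 0.999, -0.037, -0.0]
wrist_force: [0.4, 0.3, -0.4]
opening: 0.0263
gripper_force: 39.5
```

```bash
python3 -m creep '{"offset":[[0,0,0.1],[0,0,0.05],[0,0,0],[0,0,0],[0,0,0],[0,0,0],[0,0,-2],[0,0,-4],[0,0,-5],[0,4,-2],[0,5,-2],[0,5,0],[0,5,0],[0,5,0],[0,4,0],[0,0,0]],"rotation":[[0,0,0],[0,0,0],[0,0,0],[0,0,0],[0,0,0],[0,0,0],[0,0,0],[0,0,0],[0,0,0],[0,0,0],[0,0,0],[0,0,0],[0,0,0],[0,0,0],[0,0,0],[0,0,0]],"grip":[-1,-1,0.06,0.06,0.06,0.06,0.06,0.06,0.06,-1,-1,-1,-1,-1,-1,-1]}' 40; python3 - <<'E'
from h import *
for c in('blue','yellow','red'): cass(c,z=.06)
s=snapshot('side');t=snapshot('top')
a=np.vstack([cv2.resize(t[120:230,110:260],None,fx=4,fy=4,interpolation=2)[:,:600],cv2.resize(s[145:205,205:305],(600,360)[:2],interpolation=2)[:160]*0]) if 0 else None
save(t,'l1',110,120,150,110,5);save(s,'l2',205,145,100,65,7)
H=np.array([.5815,.2275]);c,sn=np.cos(np.radians(-4.3)),np.sin(np.radians(-4.3));N=np.array([[c,-sn],[sn,c]])
for r in(.032,.08,.102):
    P=[*(H+N@[-.096-r*np.cos(.8378),0]),.08+r*np.sin(.8378)]; print(P,(proj('top',P)-[110,120])*5,(proj('side',P)-[205,145])*7)
togo([*(H+N@[-.141,0]),.19],85.7)
E
```

```text
clock: 38.65
tool_pos: [0.565, 0.0045, 0.2075]
ee_rot: [-0.0, 0.999, -0.042, 0.001]
wrist_force: [0.2, 0.1, -0.2]
opening: 0.0001
gripper_force: 0.0
yellow top [ 0.5277 -0.4588] ang 25.1 win 0.013 [0.082 0.023] r 0.699
yellow top [0.5828 0.2305] ang -3.2 win 0.016 [0.025 0.087] r 0.627
yellow side [ 0.5035 -0.5415] ang 25.4 win 0.013 [0.086 0.028] r 0.739
red top [0.5792 0.2919] ang -3.1 win 0.005 [0.023 0.061] r 0.649
red side [ 0.9315 -0.6748] ang 48.2 win 0.0 [0.082 0.017] r 1.15
[np.float64(0.4644193152268039), np.float64(0.23630334090944183), np.float64(0.10378153282889307)] [204.36284891 473.0407159 ] [137.46914478 161.10637867]
[np.float64(0.43239294729462635), np.float64(0.23871141561061338), np.float64(0.1394538320722327)] [180.94380716 525.92945977] [ 84.86956359 109.57507643]
[np.float64(0.41771419532571163), np.float64(0.239815116515317), np.float64(0.15580363589209667)] [169.60290065 551.54136593] [60.32332739 85.52736563]
tcp [0.5657 0.0118 0.2055] tool-y ang -94.14 shift cm [-14.08 -21.66   1.55] turn z 0.016 j7 -1.28 tilt z [-0. -0. -1.]
```

View pics/l1.png

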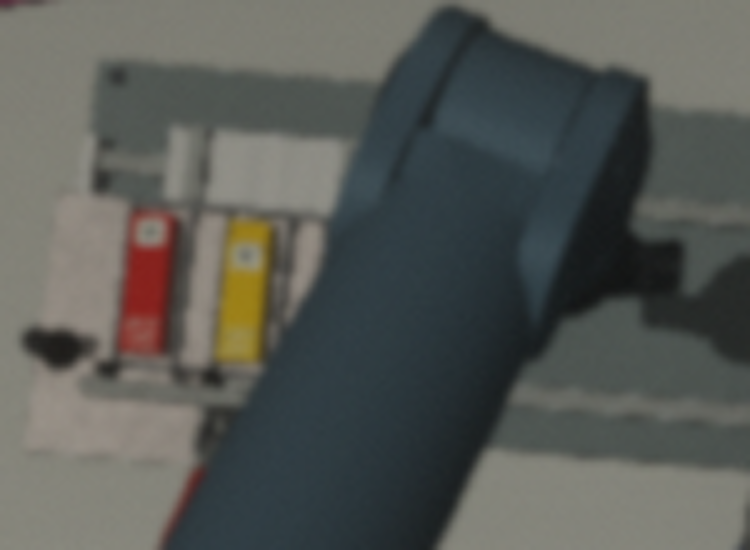

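View pics/l2.png

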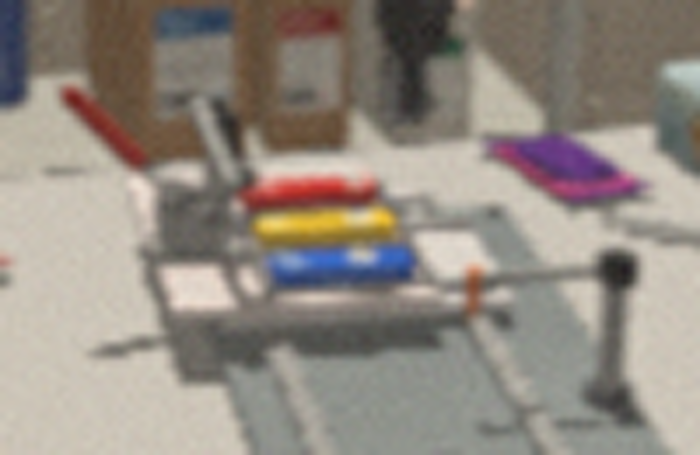

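Top view: red at (150,280), yellow at (245,290), both window away from the clamp. Side view: red, yellow and blue lie flat in the three channels, the handle tip is at (68,93) against a predicted (60,85), and the pointer is clear to the right. Next I press the clamp with shut fingers.

```bash
python3 -m creep '{"offset":[[-2.8,-4.3,0],[-2.8,-4.3,0],[-2.8,-4.3,0],[-2.8,-4.3,0],[-2.88,-4.46,0],[0,0,1],[0,0,0.5],[0,0,0]],"rotation":[[0,0,0],[0,0,0],[0,0,0],[0,0,0],[0,0,0],[0,0,0],[0,0,0],[0,0,0]],"grip":[-1,-1,-1,-1,-1,-1,-1,-1]}' 40; python3 - <<'E'
from h import *
togo([.441,.238,.155],85.7)
E
```

```text
clock: 40.05
tool_pos: [0.4417, 0.2349, 0.1903]
ee_rot: [0.0, 0.999, -0.039, -0.0]
wrist_force: [-0.3, -0.2, 0.1]
opening: 0.0003
gripper_force: 0.0
tcp [0.4417 0.2349 0.1903] tool-y ang -94.47 shift cm [-0.09 -0.3   3.53] turn z -0.017 j7 -1.74 tilt z [-0.001 -0.001 -1.   ]
```

```bash
python3 -m creep '{"offset":[[-0.1,-0.3,1.5],[0,0,1.5],[0,0,1],[0,0,1],[0,0,1],[0,0,1],[0,0,0.5],[0,0,0]],"rotation":[[0,0,0],[0,0,0],[0,0,0],[0,0,0],[0,0,0],[0,0,0],[0,0,0],[0,0,0]],"grip":[-1,-1,-1,-1,-1,-1,-1,-1]}' 40; python3 -m creep '{"offset":[[0,0,0.7],[0,0,0.7],[0,0,0.7],[0,0,0.7],[0,0,0]],"rotation":[[0,0,0],[0,0,0],[0,0,0],[0,0,0],[0,0,0]],"grip":[-1,-1,-1,-1,-1]}' 40
```

```text
clock: 41.05
tool_pos: [0.4402, 0.2397, 0.1151]
ee_rot: [0.0, 0.999, -0.037, -0.0]
wrist_force: [0.7, -0.2, -0.8]
opening: 0.0003
gripper_force: 0.0
clock: 41.68
tool_pos: [0.4404, 0.2398, 0.087]
ee_rot: [0.0, 0.999, -0.037, -0.0]
wrist_force: [0.1, -0.3, -0.4]
opening: 0.0
gripper_force: 0.0
```

```bash
python3 - <<'E'
from h import *
save(snapshot('side'),'c1',205,135,100,75,7)
E
```

```text
(no output)
```

View pics/c1.png

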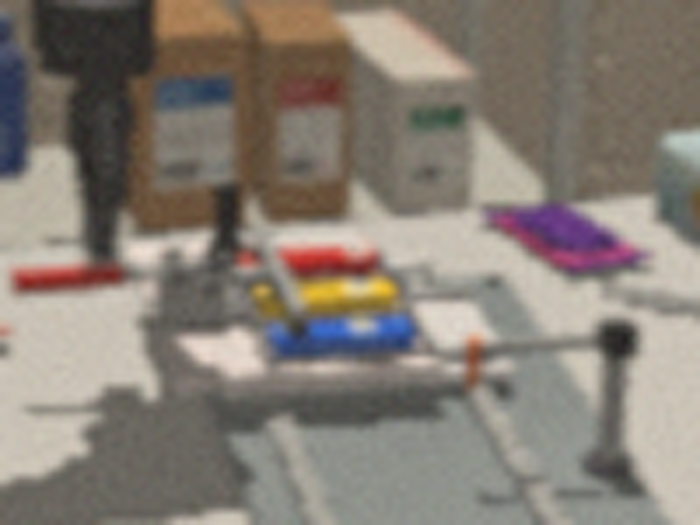

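The handle at (68,275) has come down to nearly level and the bar is coming down on the cassettes. I'll push on through the dead point.

```bash
python3 -m creep '{"offset":[[0,0,0.5],[0,0,0.5],[0,0,0.3],[0,0,0.2],[0,0,0]],"rotation":[[0,0,0],[0,0,0],[0,0,0],[0,0,0],[0,0,0]],"grip":[-1,-1,-1,-1,-1]}' 40; python3 -m creep '{"offset":[[0,0,0.2],[0,0,0.2],[0,0,0.2],[0,0,0]],"rotation":[[0,0,0],[0,0,0],[0,0,0],[0,0,0]],"grip":[-1,-1,-1,-1]}' 40
```

```text
clock: 42.35
tool_pos: [0.4465, 0.2396, 0.0768]
ee_rot: [-0.002, 0.999, -0.039, 0.004]
wrist_force: [-1.8, -4.0, 24.6]
opening: 0.0002
gripper_force: 12.0
clock: 42.85
tool_pos: [0.4535, 0.2393, 0.0757]
ee_rot: [-0.003, 0.999, -0.04, 0.01]
wrist_force: [-2.2, -6.4, 47.3]
opening: -0.0002
gripper_force: 22.9
```

```bash
python3 -m creep '{"offset":[[0,0,-1.5],[0,0,-3],[0,0,-4],[0,0,-5],[0,0,0],[0,0,0],[0,0,0],[0,0,0],[0,0,0],[0,0,0],[0,0,0],[0,0,0],[0,0,0],[0,0,0]],"rotation":[[0,0,0],[0,0,0],[0,0,0],[0,0,0],[0,0,-0.9],[0,0,-0.9],[0,0,-0.9],[0,0,-0.9],[0,0,-0.9],[0,0,-0.9],[0,0,-0.9],[0,0,-0.9],[0,0,-0.9],[0,0,-0.9]],"grip":[-1,-1,-1,-1,1,1,1,1,1,1,1,1,1,1]}' 40; python3 - <<'E'
from h import *
save(snapshot('side'),'c2',205,135,100,75,7)
togo([.545,.346,.2],-4.3)
E
```

```text
clock: 44.6
tool_pos: [0.4402, 0.2399, 0.201]
ee_rot: [-0.0, 0.731, 0.682, -0.0]
wrist_force: [-0.2, -0.6, -0.0]
opening: 0.0857
gripper_force: 0.0
tcp [0.4402 0.2399 0.2011] tool-y ang -3.8 shift cm [11.28  9.75  0.1 ] turn z 0.05 j7 -0.45 tilt z [-0.  0. -1.]
```

View pics/c2.png

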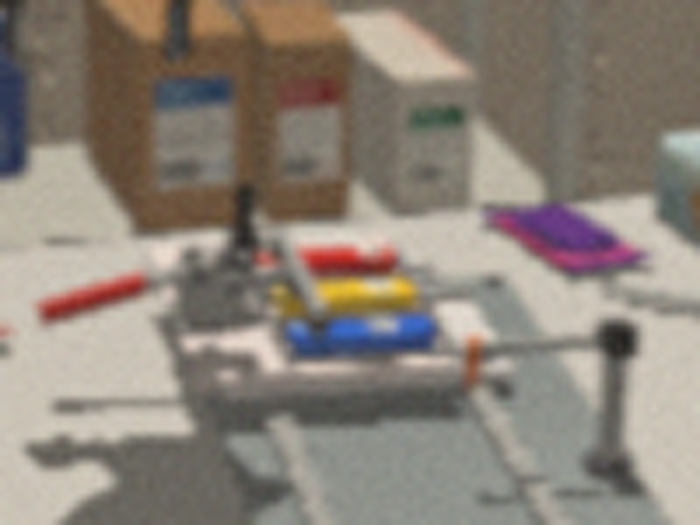

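The handle now slopes about 15° below level (sleeve (42,310)-(145,285)) and the bar rests on all three cassettes: the clamp is shut. Pressing pushed the carriage about 13 mm along +x. I'll grip the knob there.

```bash
python3 -m creep '{"offset":[[3,3,0],[4,4,0],[4.2,3.8,0],[0,0,2],[0,0,3],[0,0,3],[0,0,3],[0,0,1.5],[0,0,0.9],[0,0,0],[0,0,0],[0,0,0],[0,0,0],[0,0,0],[0,0,0]],"rotation":[[0,0,0],[0,0,0],[0,0,0.05],[0,0,0],[0,0,0],[0,0,0],[0,0,0],[0,0,0],[0,0,0],[0,0,0],[0,0,0],[0,0,0],[0,0,0],[0,0,0],[0,0,0]],"grip":[1,1,1,1,1,1,1,1,1,1,-1,-1,-1,-1,-1]}' 60; python3 - <<'E'
from h import *
save(snapshot('top'),'d1',120,130,120,90,6)
togo([.545,.346,.066],-4.3)
E
```

```text
clock: 46.52
tool_pos: [0.5575, 0.3436, 0.0683]
ee_rot: [0.0, 0.736, 0.677, 0.001]
wrist_force: [0.2, -0.5, 1.9]
opening: 0.0162
gripper_force: 58.7
tcp [0.5575 0.3436 0.0683] tool-y ang -4.8 shift cm [ 0.13 -1.27  0.23] turn z -0.05 j7 -0.25 tilt z [ 0.002  0.001 -1.   ]
```

View pics/d1.png

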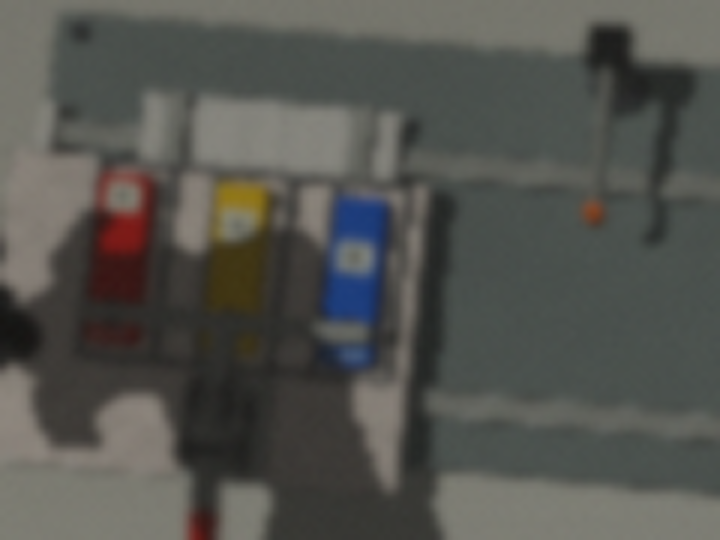

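Clamp shut, all three dots visible: blue at crop (354,256), yellow (237,223), red (124,195); orange tip at (593,211). I'll compute the drag for blue.

```bash
cat >> h.py <<'E'
TIP=np.array([.6202,.0394])
def dot(px,im):
    """window centre near a full-image pixel: centroid of low-saturation pixels, and dark-dot centroid"""
    x,y=[int(round(v)) for v in px]; w=im[y-4:y+5,x-4:x+5]; h=cv2.cvtColor(w,cv2.COLOR_RGB2HSV).astype(float)
    Y,X=np.mgrid[y-4:y+5,x-4:x+5]; wt=np.clip(120-h[...,1],0,None)
    c=np.array([(wt*X).sum(),(wt*Y).sum()])/wt.sum(); return c
def orange(im):
    h=cv2.cvtColor(im,cv2.COLOR_RGB2HSV); m=cv2.inRange(h,np.array((6,150,90)),np.array((16,255,255))); m[:, :150]=0;m[:140]=0;m[185:]=0;m[:,260:]=0
    M=cv2.moments(m,True); return np.array([M['m10'],M['m01']])/M['m00'],M['m00']
def drag(p):
    q,M,s=tcp(); d=TIP-plane('top',p,.060)[:2]; print('dot px',np.round(p,1),'world',np.round(plane('top',p,.060)[:2],4),'err',np.round(d,4),'shift',np.round(M.T@np.array([*d,0])*100,2),'tcp',np.round(q,4),'grip',round(s['opening'],4))
E
python3 - <<'E'
from h import *
t=snapshot('top')
for c in((354,256),(237,223),(124,195)): drag(dot((120+c[0]/6,130+c[1]/6),t))
o,a=orange(t);print(o,a,[plane('top',o,z)[:2] for z in(.07,.083,.096)],proj('top',[*TIP,.07]),proj('top',[*TIP,.096]))
ts=snapshot('side');o2,a2=orange(ts) if 0 else (0,0)
E
```

```text
dot px [178.7 172.3] world [0.5997 0.1665] err [ 0.0205 -0.1271] shift [-1.25e+01  3.10e+00 -1.00e-02] tcp [0.5575 0.3436 0.0683] grip 0.016
dot px [159.2 167.5] world [0.6146 0.2281] err [ 0.0056 -0.1887] shift [-1.876e+01  2.140e+00 -1.000e-02] tcp [0.5575 0.3436 0.0683] grip 0.016
dot px [140.5 161.3] world [0.6339 0.2878] err [-0.0137 -0.2484] shift [-2.487e+01  7.200e-01 -2.000e-02] tcp [0.5575 0.3436 0.0683] grip 0.016
[218.5 165. ] 4.0 [array([0.62233526, 0.04124154]), array([0.61988411, 0.04009759]), array([0.61743297, 0.03895365])] [219.07782349 165.68010335] [218.37069176 164.10378283]
```

```bash
python3 -m creep '{"offset":[[-0.5,0.2,0],[-1,0.3,0],[-1.4,0.4,0],[-1.4,0.4,0],[-1.4,0.4,0],[-1.4,0.4,0],[-1.4,0.4,0],[-1.4,0.3,0],[-1.2,0.2,0],[-0.9,0.1,0],[-0.5,0,0],[0,0,0],[0,0,0]],"rotation":[[0,0,0],[0,0,0],[0,0,0],[0,0,0],[0,0,0],[0,0,0],[0,0,0],[0,0,0],[0,0,0],[0,0,0],[0,0,0],[0,0,0],[0,0,0]],"grip":[-1,-1,-1,-1,-1,-1,-1,-1,-1,-1,-1,-1,-1]}' 60; python3 - <<'E'
from h import *
q,M,s=tcp(); d=q[:2]-[.5575,.3436]
print('moved',d,'pred blue',np.array([.5997,.1665])+d, 'remaining shift cm',np.round(M.T@np.array([*(np.array([.0205,-.1271])-d),0])*100,2),s['opening'])
t=snapshot('top');p=proj('top',[*(np.array([.5997,.1665])+d),.06]);print(p);
B=t.copy();save(B,'bl1',185,140,60,50,6)
S=snapshot('side'); a=proj('side',[*TIP,.07]);b=proj('side',[*(np.array([.5997,.1665])+d),.06]);print('side tip,dot',a,b)
import cv2
A=cv2.imread('pics/bl1.png'); x,y=map(int,a); C=cv2.resize(cv2.cvtColor(S[y-25:y+25,x-30:x+30],cv2.COLOR_RGB2BGR),(360,300),interpolation=2)
cv2.imwrite('pics/bl2.png',np.hstack([A,C])); print(x-30,y-25)
E
```

```text
clock: 48.3
tool_pos: [0.5766, 0.2168, 0.0683]
ee_rot: [-0.001, 0.736, 0.677, -0.0]
wrist_force: [-2.3, 0.7, 7.1]
opening: 0.0158
gripper_force: 59.2
moved [ 0.01914982 -0.1268234 ] pred blue [0.61884982 0.0396766 ] remaining shift cm [-0.02  0.14 -0.  ] 0.01579793583064763
[219.24515719 166.68941578]
side tip,dot [272.47444646 189.80762335] [272.04083423 192.05464971]
242 164
```

View pics/bl2.png

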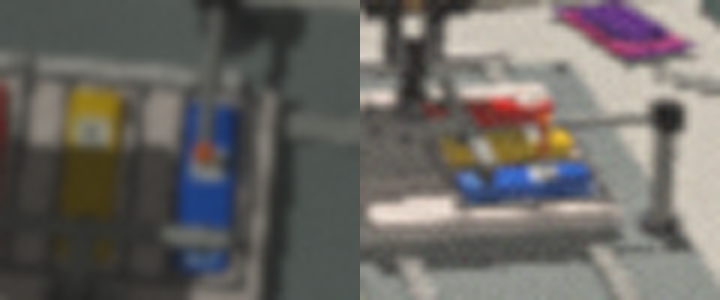

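Top half (left): the orange pin covers the upper left of blue's window, pin at (203,152), window at about (208,165). Side half (right): pin tip at (545,150), with the blue window just below it at (545,172). I'll check with centroids in the side view and correct the 1.4 mm cross error.

```bash
python3 -m creep '{"offset":[[0,0.14,0],[0,0,0]],"rotation":[[0,0,0],[0,0,0]],"grip":[-1,-1]}' 60; python3 - <<'E'
from h import *
np.set_printoptions(precision=4,suppress=True)
q,M,s=tcp(); d=q[:2]-[.5575,.3436]; dotw=np.array([.5997,.1665])+d
print('tool-derived dot-TIP',dotw-TIP)
S=np.mean([snapshot('side').astype(float) for _ in range(4)],0).astype(np.uint8)
x,y=272,192
w=S[y-6:y+7,x-9:x+10];h=cv2.cvtColor(w,cv2.COLOR_RGB2HSV)
print(h[...,1]);print(h[...,2])
b=proj('side',[*dotw,.06]);print(b,proj('side',[*TIP,.07]))
E
```

```text
clock: 48.65
tool_pos: [0.5781, 0.2167, 0.0683]
ee_rot: [-0.001, 0.736, 0.677, -0.0]
wrist_force: [-1.9, 0.3, 7.8]
opening: 0.0164
gripper_force: 59.2
tool-derived dot-TIP [0.0001 0.0002]
[[ 77 126 136 133 139 133  66  37  55 127 167 177 187 164  82  17  11  11
    9]
 [ 55 124 156 154 156 159 123  87  98 149 170 181 195 183 127  39   9   7
    9]
 [ 40  98 163 169 161 166 160 155 163 175 171 173 183 173 116  40  10  11
    9]
 [ 26  65 137 169 167 172 167 165 167 162 157 158 159 138  89  55  20  13
    9]
 [ 26  54 122 150 145 135 119 117  98  81  73  57  32  21  21   5  10  10
   13]
 [ 29  26  13  35  44  53  67  47  17   8  12  49 110 135 133 136 116  40
   11]
 [ 23  75 134 156 161 166 158 106  40   8   9  34 110 165 172 174 165 101
    9]
 [ 23 108 162 177 176 178 175 133  60  10   2  38  98 148 152 152 152 109
   20]
 [ 96 122 160 171 171 171 170 152 112  83  89 104 123 130 138 135 139  87
   16]
 [125 129 148 153 151 156 148 149 143 131 138 137 140 133 124 123 120  59
    8]
 [127 127 123 121 113 112  96 102 113 110 113  99 103 100  86  76  79  46
    8]
 [ 78  73  68  45  34
[... 535 characters left out ...]
 122
  141]
 [116 107  95 102 104 110 115 120 121 125 131 146 162 166 161 154 143 128
  137]
 [ 77 102 154 178 182 181 182 182 171 156 164 175 185 184 182 183 176 144
  119]
 [ 66  99 162 194 198 196 195 193 182 151 128 135 136 134 134 136 136 117
  104]
 [ 98 113 153 176 179 173 169 164 155 135 114 110 110 110 109 108 108 114
  128]
 [110 113 126 132 132 129 129 125 123 117 109 110 106 107 109 110 113 130
  157]
 [110 108 108 110 108 109 112 112 108 104  97  95  92  94 101 108 106 117
  132]
 [ 95  91  98 103 104 101 110 109  94 101 106 109 120 130 132 132 128 131
  135]
 [129 127 134 141 141 137 127 114 114 142 162 171 195 213 217 211 201 197
  193]]
[272.3929 192.0267] [272.4744 189.8076]
```

Blue's window is at side pixel (272.6, 192.1), against (272.4, 192.0) predicted for perfect alignment. I'll dwell, then drag yellow under.

```bash
python3 -m creep '{"offset":[[0,0,0],[0,0,0],[0,0,0],[0,0,0],[0,0,0],[0,0,0],[0,0,0],[0,0,0],[0,0,0],[0,0,0],[0,0,0],[0,0,0]],"rotation":[[0,0,0],[0,0,0],[0,0,0],[0,0,0],[0,0,0],[0,0,0],[0,0,0],[0,0,0],[0,0,0],[0,0,0],[0,0,0],[0,0,0]],"grip":[-1,-1,-1,-1,-1,-1,-1,-1,-1,-1,-1,-1]}' 60;  python3 -m creep '{"offset":[[-0.5,-0.1,0],[-1,-0.2,0],[-1.3,-0.2,0],[-1.3,-0.2,0],[-1.2,-0.2,0],[-0.7,-0.1,0],[-0.3,0,0],[0,0,0],[0,0,0]],"rotation":[[0,0,0],[0,0,0],[0,0,0],[0,0,0],[0,0,0],[0,0,0],[0,0,0],[0,0,0],[0,0,0]],"grip":[-1,-1,-1,-1,-1,-1,-1,-1,-1]}' 60
cat >> h.py <<'E'
def chk(w0,e0):
    q,M,s=tcp(); d=q[:2]-[.5575,.3436]; dw=np.array(w0)+d
    print('dot-TIP',np.round(dw-TIP,4),'remaining shift cm',np.round(M.T@np.array([*(TIP-dw),0])*100,2),'tool-y',np.degrees(np.arctan2(M[1,1],M[0,1])).round(2),'open',round(s['opening'],4))
    S=np.mean([snapshot('side').astype(float) for _ in range(3)],0).astype(np.uint8); b=proj('side',[*dw,.06]); x,y=np.round(b).astype(int)
    h=cv2.cvtColor(S[y-4:y+4,x-9:x+10],cv2.COLOR_RGB2HSV); print('pred px',b,'tip ideal',proj('side',[*TIP,.06]),'win origin',x-9,y-4); print(h[...,1])
E
python3 - <<'E'
from h import *
chk((.6146,.2281),0)
E
```

```text
clock: 50.35
tool_pos: [0.5781, 0.2167, 0.0683]
ee_rot: [-0.001, 0.736, 0.677, -0.0]
wrist_force: [-2.4, 0.2, 6.5]
opening: 0.0162
gripper_force: 59.1
clock: 51.48
tool_pos: [0.5636, 0.1517, 0.0682]
ee_rot: [0.001, 0.737, 0.676, -0.0]
wrist_force: [2.1, 0.7, 7.7]
opening: 0.0157
gripper_force: 59.1
dot-TIP [ 0.0005 -0.0032] remaining shift cm [ 0.32 -0.08 -0.  ] tool-y -4.9 open 0.0157
pred px [272.74966462 192.35827599] tip ideal [272.37750995 192.05054608] win origin 264 188
[[150 167 176 181 188 176 160 155 170 171 160 122  40   8   9   9  11  11
   12]
 [162 155 153 163 163 167 169 167 171 161 146  96  43  12   5   7  11  12
   10]
 [152 147 141 140 138 135 143 142 131 142 123  82  48  19   4   7   7  11
   14]
 [108  97  93  86  89  82  73  46  37  53  83 110 124 109  53  15   5   9
   10]
 [ 99 102 107 117 118 119  86  36  22  25  62 114 172 182 130  41   7  13
   10]
 [ 83 131 143 143 145 150 127  75  51  43  67 114 163 180 140  48  17  16
   13]
 [ 57 110 153 149 161 150 157 142 142 137 128 140 162 170 151  96  33  17
   19]
 [ 41  95 150 163 163 158 164 166 174 168 169 163 166 170 160 110  46  22
   20]]
```

```bash
python3 -m creep '{"offset":[[0.32,-0.08,0],[0,0,0]],"rotation":[[0,0,0],[0,0,0]],"grip":[-1,-1]}' 60; python3 - <<'E'
from h import *
chk((.6146,.2281),0)
t=snapshot('top');save(t,'yl',185,140,60,50,6)
E
```

```text
clock: 51.88
tool_pos: [0.5632, 0.153, 0.0682]
ee_rot: [0.002, 0.737, 0.676, -0.001]
wrist_force: [2.0, -1.0, 6.8]
opening: 0.0162
gripper_force: 59.1
dot-TIP [ 0.0001 -0.0019] remaining shift cm [ 0.19 -0.03 -0.  ] tool-y -4.96 open 0.0162
pred px [272.55649698 192.23753796] tip ideal [272.37750995 192.05054608] win origin 264 188
[[165 171 180 181 184 176 152 153 169 169 162 100  28  15  11  11   7  12
   14]
 [155 156 159 159 162 166 166 159 159 166 120  59  34   6   7   9   9  14
   12]
 [151 142 141 135 138 139 134 131 132 113  88  52  34  15   4   5   7   9
   14]
 [ 98  92  86  86  81  76  69  55  56  57  88 115 119 107  52   9   9   9
    9]
 [104 117 114 114 129 123  78  39  28  35  82 140 178 176 120  32  11  15
   15]
 [ 94 140 154 142 150 156 118  68  55  52  86 131 172 179 126  37  14  14
   10]
 [ 55 121 152 155 156 158 147 132 120 131 136 151 158 167 146  74  20  22
   18]
 [ 42  91 144 157 164 158 161 168 164 167 173 162 167 167 147  80  32  20
   22]]
```

View pics/yl.png

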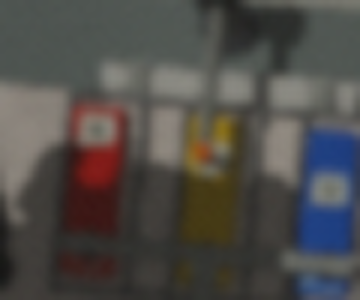

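Top view: pin at (205,152) over yellow's window. The dot, interpolated between red (97,128) and blue (330,188), is at about (211,155), 2-3 mm too far right. I'll nudge it left.

```bash
python3 -m creep '{"offset":[[0.3,-0.04,0],[0,0,0],[0,0,0]],"rotation":[[0,0,0],[0,0,0],[0,0,0]],"grip":[-1,-1,-1]}' 60; python3 - <<'E'
from h import *
chk((.6146,.2281),0)
t=np.mean([snapshot('top').astype(float) for _ in range(3)],0).astype(np.uint8)
r=dot((201,161.4),t);b=dot((240,171.5),t);print(r,b)
R,B=plane('top',r,.06)[:2],plane('top',b,.06)[:2]
# place yellow dot between red and blue dots as measured earlier
r0,y0,b0=map(np.array,((.6339,.2878),(.6146,.2281),(.5997,.1665)))
print('dot-TIP from red',R+(y0-r0)-TIP,'from blue',B+(y0-b0)-TIP)
E
```

```text
clock: 52.45
tool_pos: [0.5632, 0.1557, 0.0682]
ee_rot: [0.002, 0.737, 0.676, -0.001]
wrist_force: [2.1, -2.1, 6.4]
opening: 0.0159
gripper_force: 59.1
dot-TIP [0.0001 0.0008] remaining shift cm [-0.08 -0.    0.  ] tool-y -4.98 open 0.0159
pred px [272.33843207 191.96703159] tip ideal [272.37750995 192.05054608] win origin 263 188
[[159 162 178 182 180 185 180 166 158 167 174 145  78  17  11   9   9   9
   10]
 [156 160 155 151 152 161 150 150 151 158 153 103  45  19   4   6  11  11
    9]
 [138 138 139 129 120 121 113 103 109  93  85  84  61  46  32   4   7   7
    9]
 [ 69  90  81  73  79  89  93  82  67  42  37  94 142 153 132  60   9   7
    7]
 [ 60 112 122 125 129 143 124  84  50  29  32  85 148 190 178 114  30   9
   15]
 [ 43  86 145 160 153 145 151 129  93  74  65  92 139 175 174 123  46  14
   16]
 [ 21  53 119 160 157 162 166 165 151 146 143 141 158 160 156 132  83  29
   17]
 [ 22  44  95 157 165 167 166 167 167 169 165 165 164 167 153 127  82  34
   20]]
[200.90392422 160.56156969] [240.32321997 171.64105701]
dot-TIP from red [-0.00160905 -0.00129832] from blue [-0.00160285 -0.00458672]
```

```bash
cat >> h.py <<'E'
def dot2(px,im):
    """iterated saturation centroid in a 7x7 window (inside the cassette's width) of a x4 enlarged picture"""
    h=cv2.cvtColor(cv2.resize(im,None,fx=4,fy=4,interpolation=cv2.INTER_CUBIC),cv2.COLOR_RGB2HSV)[...,1].astype(float)
    c=(np.array(px)+.5)*4-.5
    for _ in range(15):
        x,y=np.round(c).astype(int); Y,X=np.mgrid[y-14:y+15,x-14:x+15]; s=h[y-14:y+15,x-14:x+15]; w=np.clip(100-s,0,60)
        c=np.array([(w*X).sum(),(w*Y).sum()])/w.sum()
    return (c+.5)/4-.5
E
python3 - <<'E'
from h import *
np.set_printoptions(precision=4,suppress=True)
t=np.mean([snapshot('top').astype(float) for _ in range(4)],0).astype(np.uint8)
r=dot2((201,161.4),t);b=dot2((240,171.5),t);y=dot2((220,166),t)
d=cv2.cvtColor(cv2.imread('pics/d1.png'),cv2.COLOR_BGR2RGB); d=cv2.resize(d,(120,90),interpolation=cv2.INTER_AREA)
r0,y0,b0=[dot2(p,d)+[120,130] for p in((20.2,32),(39,36.7),(58.5,42.2))]
print('home px',r0,y0,b0,'now',r,y,b)
W=lambda p:plane('top',p,.06)[:2]
q,M,s=tcp(); D=q[:2]-[.5575,.3436]
print('camera shift red',W(r)-W(r0),'blue',W(b)-W(b0),'tool',D)
print('dot-TIP via red',W(y0)+W(r)-W(r0)-TIP,'via blue',W(y0)+W(b)-W(b0)-TIP,'via tool',W(y0)+D-TIP)
print('nest offs',W(r0)-W(y0),W(b0)-W(y0))
E
```

```text
home px [139.9948 162.2689] [159.1329 167.4381] [178.658  172.3922] now [199.787  161.2003] [219.6256 167.3859] [238.6167 171.1956]
camera shift red [ 0.0052 -0.1879] blue [ 0.0056 -0.188 ] tool [ 0.0057 -0.1879]
dot-TIP via red [-0.0003  0.0011] via blue [0.    0.001] via tool [0.0002 0.0011]
nest offs [0.0159 0.0608] [-0.0152 -0.0618]
```

Camera (via red and via blue) and tool agree that yellow is within about 1 mm of the tip. I'll dwell, then drag red under.

```bash
python3 -m creep '{"offset":[[0,0,0],[0,0,0],[0,0,0],[0,0,0],[0,0,0],[0,0,0],[0,0,0],[0,0,0],[0,0,0],[0,0,0],[0,0,0],[0,0,0]],"rotation":[[0,0,0],[0,0,0],[0,0,0],[0,0,0],[0,0,0],[0,0,0],[0,0,0],[0,0,0],[0,0,0],[0,0,0],[0,0,0],[0,0,0]],"grip":[-1,-1,-1,-1,-1,-1,-1,-1,-1,-1,-1,-1]}' 60;  python3 -m creep '{"offset":[[-0.5,-0.1,0],[-1,-0.2,0],[-1.3,-0.2,0],[-1.3,-0.2,0],[-1.1,-0.2,0],[-0.6,-0.15,0],[-0.3,0,0],[0,0,0],[0,0,0]],"rotation":[[0,0,0],[0,0,0],[0,0,0],[0,0,0],[0,0,0],[0,0,0],[0,0,0],[0,0,0],[0,0,0]],"grip":[-1,-1,-1,-1,-1,-1,-1,-1,-1]}' 60
cat > r.py <<'E'
from h import *
np.set_printoptions(precision=4,suppress=True)
W=lambda p:plane('top',p,.06)[:2]
r0,y0,b0=map(np.array,([139.9948,162.2689],[159.1329,167.4381],[178.658,172.3922]))
q,M,s=tcp(); D=q[:2]-[.5575,.3436]
t=np.mean([snapshot('top').astype(float) for _ in range(4)],0).astype(np.uint8)
for n,p in(('y',y0),('b',b0)):
    c=dot2(proj('top',[*(W(p)+D),.06]),t); print(n,c,'dot-TIP via',n,W(r0)+W(c)-W(p)-TIP)
e=W(r0)+D-TIP;print('via tool',e,'remaining cm',M.T@np.array([*-e,0])*100,s['opening'])
E
python3 r.py
```

```text
clock: 54.45
tool_pos: [0.5632, 0.1557, 0.0682]
ee_rot: [0.002, 0.737, 0.676, -0.001]
wrist_force: [2.6, -1.8, 7.5]
opening: 0.0158
gripper_force: 59.1
clock: 55.58
tool_pos: [0.5472, 0.0984, 0.0682]
ee_rot: [0.001, 0.737, 0.676, -0.0]
wrist_force: [2.1, 0.6, 7.7]
opening: 0.0156
gripper_force: 59.2
y [237.1019 171.4545] dot-TIP via y [-0.0001  0.0047]
b [257.0824 176.455 ] dot-TIP via b [-0.0002  0.0036]
via tool [0.0001 0.0046] remaining cm [-0.4552  0.0316  0.0004] 0.01562545939391729
```

```bash
python3 -m creep '{"offset":[[-0.2,0,0],[-0.24,0.03,0],[0,0,0],[0,0,0]],"rotation":[[0,0,0],[0,0,0],[0,0,0],[0,0,0]],"grip":[-1,-1,-1,-1]}' 60; python3 r.py
```

```text
clock: 56.28
tool_pos: [0.5469, 0.0946, 0.0682]
ee_rot: [0.0, 0.737, 0.676, -0.0]
wrist_force: [0.7, 1.9, 8.0]
opening: 0.0162
gripper_force: 59.3
y [238.2325 171.6237] dot-TIP via y [-0.0006  0.0012]
b [258.1534 176.5474] dot-TIP via b [-0.0005  0.0003]
via tool [-0.0002  0.0008] remaining cm [-0.0742  0.0288  0.    ] 0.016202619042984503
```

Red is within about 1 mm. I'll dwell, then drag home.

```bash
python3 -m creep '{"offset":[[0,0,0],[0,0,0],[0,0,0],[0,0,0],[0,0,0],[0,0,0],[0,0,0],[0,0,0],[0,0,0],[0,0,0],[0,0,0],[0,0,0]],"rotation":[[0,0,0],[0,0,0],[0,0,0],[0,0,0],[0,0,0],[0,0,0],[0,0,0],[0,0,0],[0,0,0],[0,0,0],[0,0,0],[0,0,0]],"grip":[-1,-1,-1,-1,-1,-1,-1,-1,-1,-1,-1,-1]}' 60;  python3 -m creep '{"offset":[[0.6,-0.1,0],[1.2,-0.2,0],[1.8,-0.3,0],[2,-0.3,0],[2,-0.3,0],[2,-0.3,0],[2,-0.3,0],[2,-0.3,0],[2,-0.2,0],[2,-0.2,0],[2,-0.1,0],[1.8,0,0],[1.3,0,0],[1,0,0],[0.7,0,0],[0.4,0,0],[0.2,0,0],[0,0,0]],"rotation":[[0,0,0],[0,0,0],[0,0,0],[0,0,0],[0,0,0],[0,0,0],[0,0,0],[0,0,0],[0,0,0],[0,0,0],[0,0,0],[0,0,0],[0,0,0],[0,0,0],[0,0,0],[0,0,0],[0,0,0],[0,0,0]],"grip":[-1,-1,-1,-1,-1,-1,-1,-1,-1,-1,-1,-1,-1,-1,-1,-1,-1,-1]}' 60
```

```text
clock: 57.98
tool_pos: [0.5469, 0.0946, 0.0682]
ee_rot: [0.0, 0.737, 0.676, -0.0]
wrist_force: [0.3, 1.9, 8.0]
opening: 0.0158
gripper_force: 59.3
clock: 60.22
tool_pos: [0.5445, 0.3418, 0.0683]
ee_rot: [0.003, 0.737, 0.676, -0.001]
wrist_force: [3.8, -1.8, 5.4]
opening: 0.0161
gripper_force: 59.1
```

```bash
python3 -m creep '{"offset":[[0.3,0,0],[0.3,0,0],[0.3,0,0],[0.2,-0.3,0],[0,-0.3,0],[0,0,0]],"rotation":[[0,0,0],[0,0,0],[0,0,0],[0,0,0],[0,0,0],[0,0,0]],"grip":[-1,-1,-1,-1,-1,-1]}' 60;python3 -m creep '{"offset":[[0.3,-0.3,0],[0,-0.2,0],[0,0,0]],"rotation":[[0,0,0],[0,0,0],[0,0,0]],"grip":[-1,-1,-1]}' 60
```

```text
clock: 60.98
tool_pos: [0.5446, 0.3446, 0.0683]
ee_rot: [0.009, 0.739, 0.673, -0.001]
wrist_force: [11.5, -10.4, 1.9]
opening: 0.0159
gripper_force: 59.2
clock: 61.35
tool_pos: [0.5446, 0.3446, 0.0684]
ee_rot: [0.014, 0.74, 0.672, 0.002]
wrist_force: [19.9, -12.8, -5.4]
opening: 0.0163
gripper_force: 59.5
```

```bash
python3 -m creep '{"offset":[[-0.2,0.3,0],[-0.2,0.2,0],[0,0,0]],"rotation":[[0,0,0],[0,0,0],[0,0,0]],"grip":[-1,-1,-1]}' 60; python3 -m creep '{"offset":[[0,0,0],[0,0,0],[0,0,0],[0,0,0],[0,0,0],[0,0,-2],[0,0,-4],[0,0,-6],[3,0,0],[5,0,0],[5,0,0],[0,0,0]],"rotation":[[0,0,0],[0,0,0],[0,0,0],[0,0,0],[0,0,0],[0,0,0],[0,0,0],[0,0,0],[0,0,0],[0,0,0],[0,0,0],[0,0,0]],"grip":[1,1,1,1,1,1,1,1,1,1,1,1]}' 60; python3 - <<'E'
from h import *
np.set_printoptions(precision=4,suppress=True)
t=np.mean([snapshot('top').astype(float) for _ in range(4)],0).astype(np.uint8); S=snapshot('side')
D=np.array([.5446,.3446])-[.5575,.3436]
W=lambda p:plane('top',p,.06)[:2]
for p in([139.9948,162.2689],[159.1329,167.4381],[178.658,172.3922]):
    c=dot2(proj('top',[*(W(p)+D),.06]),t); print(W(c)-W(p)-D)
A=cv2.resize(t[125:215,115:225],(400,327),interpolation=2);B=cv2.resize(S[135:210,205:297],(400,327),interpolation=2)
cv2.imwrite('pics/end.png',cv2.cvtColor(np.hstack([A,B]),cv2.COLOR_RGB2BGR))
E
```

```text
clock: 61.72
tool_pos: [0.5446, 0.3446, 0.0683]
ee_rot: [0.009, 0.739, 0.673, -0.0]
wrist_force: [11.6, -8.8, 1.2]
opening: 0.016
gripper_force: 59.3
clock: 63.22
tool_pos: [0.5451, 0.495, 0.1883]
ee_rot: [-0.001, 0.733, 0.681, 0.001]
wrist_force: [0.8, 0.8, 0.0]
opening: 0.0855
gripper_force: 0.0
[0.0004 0.0002]
[ 0.0012 -0.0004]
[ 0.0002 -0.    ]
```

View pics/end.png

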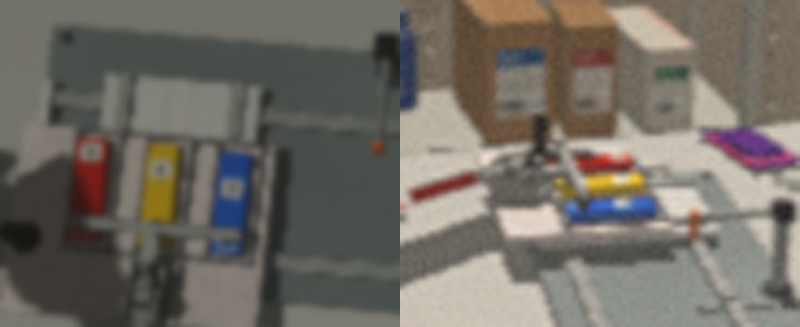

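The carriage is home to within about 1 mm by the camera. The clamp is shut (handle below level at (445,187)), all three cassettes are held, and the gripper is clear.

```bash
python3 -c "
from plant import *
print(finish_job())"
```

```text
the job is handed in; nothing more can be done
None
```

The job is handed in at about 63 s: blue, yellow and red lie clamped in their channels, each dot was held within about 1–2 mm of the pointer for over a second in that order, and the carriage is parked home with the clamp shut and the gripper clear.

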